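# Load three cakes in the contact grill and lower its cover

### The job

Warm an order of three: take exactly three of the pale griddle cakes from the dark sheet pan and set them down, without dropping them, flat and side by side on the lower plate of the open contact grill; the other two pale cakes stay lying in the pan. Then take the grill's cover by its handle and lower it gently all the way onto its stops, without letting it fall, and let go. Leave the two dark cocoa cakes and everything else on the counter where they are.

Things in the scene. Friction and masses are not known exactly. Their poses are not given: they have to be found in the camera images.
- cake_1: Pale cream griddle cake with brown faces, a rigid disc 58 mm in diameter and 24 mm thick, 50 g (varies), lying flat in the pan at the start (about 27 mm or more between it and its neighbours in the same row); origin at its centre, z its axis
- cake_2: Pale cream griddle cake with brown faces, a rigid disc 58 mm in diameter and 24 mm thick, 50 g (varies), lying flat in the pan at the start (about 27 mm or more between it and its neighbours in the same row); origin at its centre, z its axis
- cake_3: Pale cream griddle cake with brown faces, a rigid disc 58 mm in diameter and 24 mm thick, 50 g (varies), lying flat in the pan at the start (about 27 mm or more between it and its neighbours in the same row); origin at its centre, z its axis
- cake_4: Pale cream griddle cake with brown faces, a rigid disc 58 mm in diameter and 24 mm thick, 50 g (varies), lying flat in the pan at the start (about 27 mm or more between it and its neighbours in the same row); origin at its centre, z its axis
- cake_5: Pale cream griddle cake with brown faces, a rigid disc 58 mm in diameter and 24 mm thick, 50 g (varies), lying flat in the pan at the start (about 27 mm or more between it and its neighbours in the same row); origin at its centre, z its axis
- cocoa_1: Dark cocoa cake, same shape as the pale ones (disc 58 x 24 mm, origin at its centre), lying among them in the pan; not wanted, stays where it is
- cocoa_2: Dark cocoa cake, same shape as the pale ones (disc 58 x 24 mm, origin at its centre), lying among them in the pan; not wanted, stays where it is
- pan: Dark low-rimmed sheet pan on the counter, fixed, 250 mm (x) by 270 mm (y), floor 3 mm thick, rim 12 mm high; origin under its centre at counter height, x away from the robot. The seven cakes lie in three rows of 2, 3 and 2 that run along the pan's y; neighbours in a row about 95 mm apart, rows 70 mm apart; which cake lies where varies
- plate (a point): Centre of the top face of the grill's dark flat lower plate, 75 mm above the counter. Axes: x from the grill's front (handle side) to the hinge at the back, y along its width, z up. The plate is 200 mm (x) by 280 mm (y), room for three cakes side by side along y about 85 mm apart, 50 mm in front of its centre line
- grill: Steel contact grill, fixed; origin under its centre at counter height, axes as the plate's. Its body is 290 mm deep, 310 mm wide. The open cover hangs over the lower plate, so cakes go in from the front with the tool leaning back towards the robot, about 30 degrees from vertical. Closed, the cover's underside hovers 28 mm above the plate; two posts beside it are its stops
- cover (a joint): Hinge angle of the grill's cover (rad): 0 = closed, resting on its two stops; it starts open at about 0.70 to 0.86 (open stop 0.92). Friction in the spring-balanced hinge holds it still above about 0.5 rad (it may creep 0.02); lower than that its weight (1.5 kg cover) gradually takes over and it falls shut if not held back
- hinge (a point): Midpoint of the cover's hinge axis, at the back of the grill: 125 mm behind the plate's centre (+x of the plate axes) and 45 mm above the plate's top. The axis runs along the grill's y. The point's axes turn with the cover
- handle (a point): Middle of the round black handle bar along the cover's front edge: 16 mm in diameter, 170 mm long, parallel to the grill's y, held by two stays at its ends, its axis 40 mm clear of the cover's front edge. When closed it lies 275 mm from the hinge axis towards the front and 10 mm above it (130 mm above the counter); it swings about the hinge, and the point's axes with it
- mug: Red mug, 82 mm across, 95 mm high; origin under its centre; bystander
- syrup: Brown syrup bottle with a yellow label, 64 mm across, 190 mm high; origin under its centre; bystander
- pump: Pale blue pump dispenser, 68 mm across, 200 mm high; origin under its centre; bystander
- spatula: Spatula lying on the counter to the right of the pan, about 250 mm long; bystander
- shaker: White jar with a steel cap, 66 mm across, 120 mm high; origin under its centre; bystander

How it is judged:
By the outcome, as a careful person would: the job done as asked, in the order asked, and still so for the second after the job is handed in, with the robot touching nothing.
It also fails if it takes over 72 s, if anything falls off the work surface, if the arm or the gripper's body presses on something with over 40 N, if the wrist force passes 120 N, or if a joint passes its speed limit or range.

### The arm

A 7-joint arm with a two-finger parallel gripper is mounted at the origin on the work surface. World frame = base frame: x ahead of the robot, y to its left, z up, the work surface at z = 0. Lengths are in m, angles in rad, forces in N, time in s.
With the tool pointing down it reaches from about 0.4 to 0.85 m from the base axis. Payload 10.4 kg.
Tool frame: the origin (TCP) lies on the front face of the gripper's body, between the roots of the fingers; the fingertips stand 73 mm ahead of it and the grasp point (between the pads) lies 54 mm ahead of it; x points along the fingers, y is the direction in which the jaws open and shut, and the axes are right-handed (so a half turn about x gives the same grasp; the last joint's range is limited). The gripper opens to 85 mm and grips with 20 to 120 N. Pads are 22 mm wide; open, the fingers measure 114 mm over their backs; the gripper's body (76 mm by 85 mm) begins 54 mm behind the grasp point. The pads swing forward as they close: fully open they stand 13 mm farther back than shut.
Start: joints at [1.173, 0.332, -0.065, 1.46, 0.022, 1.35, -0.088], TCP at [0.229, -0.582, 0.304] pointing down, gripper open.
Joint ranges: [-2.6, 2.6], [-0.5, 2.12], [-1.47, 1.34], [0.16, 2.42], [-1.27, 4.41], [0.06, 2.06], [-2.6, 2.6]. Speed limits (rad/s): [2.22, 2.22, 2.79, 2.79, 3.14, 3.14, 3.14].

### API

Orientations are given as a unit quaternion [x, y, z, w].
In Python, from workcell import manip gives the robot as it stands. The module is installed in compiled form; this text tells all that it offers.
- The arm moves only by the tool arm_command, never from a script. Its argument "moves" is a list that holds one entry, the list of rows, each a list of 5 numbers: the closure, from 0 (fully open) to 1 (shut), then the shift along the tool's x, y, z in units of 25 mm (1.0 is 25 mm), then the turn about the tool's x in degrees. A call has 1 to 12 rows; each row shifts and turns the commanded pose from where the row before left it, along the tool's axes as they then stand; what a row does not reach is not made up. A row lasts 1/12 s, in which the tool goes at most 41.7 mm and 7.16 degrees, less where a joint would pass 70% of its speed; a pose out of reach is approached as far as the arm can. A call is refused whole if a number of a shift passes 1 or a number of a turn 7.16, either way. A call with a gripper value outside its range is refused whole. The fingers move at their own pace and stop on an object; "force" is the grip in N (left out, the last holds). Time passes only in rows, so rows that do not move let the fingers close. It gives the time, the measured TCP pose, the force and the opening at its end, in the units of the state.
- manip.get_obs(): the state, without advancing time (a new reading comes with each control period).
- manip.camera(name): name is "scene" or "top" or "wrist"; returns the picture (400x640x3 uint8, red, green, blue); there is no depth.
- manip.camera_info(name): a dict with "vfov" (degrees; the focal length in pixels is half the picture's height over the tangent of half this angle, whatever the lens; pixels are square), "cx", "cy" (the principal point, pixels), "dist_coeffs" ([k1, k2, p1, p2, k3] as OpenCV has them; the pictures are not rectified), "pose" (4x4, takes a point from camera to world coordinates). Camera axes: x right, y down, z forward; pixel columns grow to the right and rows downward; lengths in m; the calibration is good to about 2 mm. A picture is of the moment at which its call begins: read the wrist's pose just before it. camera_info takes no time and is no camera call; for the wrist camera it gives the pose at the moment of the call.
- manip.hand_in(): hands the job in, once; it reports no verdict.
Trained networks look in the newest picture that a camera, given by its name, has taken for a name from the list of things; names that differ only in an ending like _2 or _b are one class to them, and where a whole thing is asked for, a point or a joint stands for the part that bears it (a point fixed in the world has none). Each returns a list of dicts, best first, with "confidence" (0 to 1); they miss things now and then, are a little off and sometimes report something else, mostly with a low value. They report only what shows in the picture. A call takes as long as a camera call.
- manip.regions_of(query, camera): "mask" (400x640 bool, what is visible of it) and "rect" ([left, top, right, bottom] in pixels, round what is visible of it).
- manip.pinpoint(query, camera): "pixel" ([row, column] in pixels: a listed point, or the origin of a listed thing).
The state is a dict: "clock": time; "joint_pos": joint angles; "joint_velocities": joint speeds; "tau": joint torques, N m; "position": TCP position; "ee_rot": TCP orientation; "ft_force": force on the tool from outside, world axes, zero at the start; "torque": the same for the moment, N m; "grip_width": opening from 0.0 (shut) to 1.0 (fully open).
Only numpy, scipy, OpenCV 4.12 (cv2) and the standard library are available. Lean on these libraries where they do the work, as an engineer would, in place of code of your own. Each camera call takes 0.05 s, during which the arm holds its last target.

## Working session

There is one attempt and no reset: what is moved stays moved. The work goes in short steps, Python scripts to look and compute and a tool call to move; the robot and the scene stay as the last step left them, time stands still between calls to the robot, and variables do not carry over. Pictures are saved under pics/ and viewed, and the job is handed in when it is done.

Besides the shell and the picture viewer there is one more tool, called after "Request:" by a JSON object that holds its "fn" and its "kwargs", one argument or row to a line. arm_command: Moves the arm, as the interface text tells. Its arguments: {"type":"object","properties":{"moves":{"type":"array","items":{"type":"array","items":{"type":"array","items":{"type":"number"}}}},"force":{"type":"number"}},"required":["moves"]}

```bash
mkdir -p pics; ls
cat > h.py <<'E'
import numpy as np, cv2
from workcell import manip
from scipy.spatial.transform import Rotation as R
def K(i):
    f=200/np.tan(np.radians(i["vfov"])/2); return np.array([[f,0,i["cx"]],[0,f,i["cy"]],[0,0,1]])
def ray(i,rc):
    p=cv2.undistortPoints(np.array([[[rc[1],rc[0]]]],float),K(i),np.array(i["dist_coeffs"],float))[0,0]
    T=np.array(i["pose"]); return T[:3,3],T[:3,:3]@np.array([p[0],p[1],1])
def atz(i,rc,z):
    o,d=ray(i,rc); return o+d*(z-o[2])/d[2]
def proj(i,P):
    T=np.array(i["pose"]); Ti=np.linalg.inv(T)
    P=np.atleast_2d(P).astype(float)
    r,_=cv2.Rodrigues(Ti[:3,:3]); q,_=cv2.projectPoints(P,r,Ti[:3,3],K(i),np.array(i["dist_coeffs"],float)); return q[:,0,::-1]
def save(name,im): cv2.imwrite("pics/"+name,im[:,:,::-1])
E
python3 - <<'E'
from h import *
o=manip.get_obs(); print({k:np.round(v,3) for k,v in o.items()})
for c in ["scene","top","wrist"]:
    i=manip.camera_info(c); print(c,i["vfov"],i["cx"],i["cy"],i["dist_coeffs"]); print(np.round(i["pose"],3))
    save(c+"0.png",manip.camera(c))
    if c!="wrist":
        for q in ["cake_1","cocoa_1","plate","hinge","handle","grill","pan"]:
            print(c,q,[(np.round(d["pixel"],1).tolist(),round(d["confidence"],2)) for d in manip.pinpoint(q,c)])
E
```

```text
pics
{'clock': np.float64(0.0), 'joint_pos': array([ 1.173,  0.333, -0.065,  1.461,  0.022,  1.35 , -0.088]), 'joint_velocities': array([-0.001,  0.001, -0.001,  0.002, -0.001,  0.001, -0.001]), 'tau': array([-1.0000e-03, -6.2545e+01,  4.9000e-02, -3.9161e+01,  1.6000e-02,
        1.0000e-02,  0.0000e+00]), 'position': array([ 0.229, -0.581,  0.303]), 'ee_rot': array([-0.695, -0.132,  0.695, -0.131]), 'ft_force': array([-0.662, -0.126, -0.055]), 'torque': array([ 0.016, -0.022,  0.012]), 'grip_width': np.float64(1.004)}
scene 47.93341073500817 316.7512257416742 202.93587051983448 [-0.08180712  0.          0.          0.          0.        ]
[[ 0.432  0.705 -0.563  1.182]
 [ 0.902 -0.33   0.28  -0.417]
 [ 0.011 -0.628 -0.778  0.982]
 [ 0.     0.     0.     1.   ]]
scene cake_1 [([221.0, 300.7], 0.91), ([246.3, 287.1], 0.88), ([229.1, 264.4], 0.78), ([255.1, 247.8], 0.71), ([289.6, 348.9], 0.63), ([207.6, 278.0], 0.57)]
scene cocoa_1 [([239.2, 229.7], 0.89), ([211.9, 242.0], 0.79)]
scene plate []
scene hinge [([190.0, 482.1], 0.83), ([301.0, 179.8], 0.49)]
scene handle []
scene grill [
[... 383 characters left out ...]
0.77), ([243.8, 348.0], 0.71), ([218.5, 332.7], 0.56)]
top cocoa_1 [([252.6, 378.2], 0.89), ([226.5, 396.6], 0.79), ([277.3, 439.9], 0.22)]
top plate [([196.2, 185.6], 0.66), ([196.3, 356.1], 0.51), ([224.4, 366.9], 0.18)]
top hinge [([196.1, 356.9], 0.54)]
top handle [([213.0, 158.9], 0.74)]
top grill [([199.7, 196.4], 0.69)]
top pan [([222.2, 365.0], 0.83), ([199.9, 194.1], 0.73), ([189.0, 452.8], 0.41), ([277.5, 439.4], 0.32), ([245.9, 345.5], 0.28)]
wrist 63.594124594469996 318.5719736377912 196.6875685317414 [0.00380633 0.         0.         0.         0.        ]
[[ 0.365 -0.897 -0.249  0.292]
 [-0.931 -0.352 -0.096 -0.555]
 [-0.001  0.267 -0.964  0.373]
 [ 0.     0.     0.     1.   ]]
```

View pics/scene0.png

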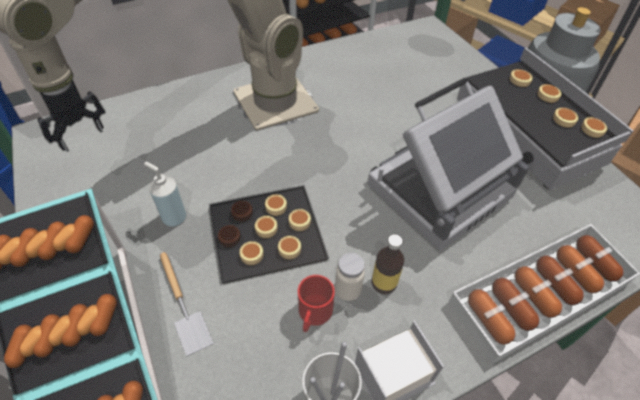

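View pics/top0.png

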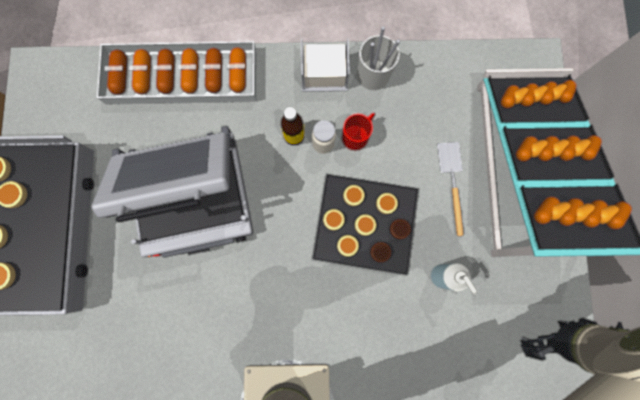

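Run:
```python
from h import *
i=manip.camera_info("top")
for n,rc,z in [("c",(194.4,350.9),.015),("c",(202,385.9),.015),("c",(225.1,363.7),.015),("c",(243.8,348),.015),("c",(218.5,332.7),.015),("k",(252.6,378.2),.015),("k",(226.5,396.6),.015),("pan",(222.2,365),0),("plate",(196.2,185.6),.075),("grill",(199.7,196.4),0),("handle",(213,158.9),.3)]:
    print(n,np.round(atz(i,rc,z),3))
j=manip.camera_info("scene")
for n,rc,z in [("c",(221,300.7),.015),("c",(246.3,287.1),.015),("c",(229.1,264.4),.015),("c",(255.1,247.8),.015),("c",(207.6,278),.015),("k",(239.2,229.7),.015),("k",(211.9,242),.015),("pan",(229.9,268.3),0),("hinge",(190,482.1),.12),("grill",(192.1,438.4),0)]:
    print(n,np.round(atz(j,rc,z),3))
```

```text
c [ 0.585 -0.19   0.015]
c [ 0.561 -0.29   0.015]
c [ 0.495 -0.224  0.015]
c [ 0.442 -0.177  0.015]
c [ 0.515 -0.135  0.015]
k [ 0.416 -0.262  0.015]
k [ 0.49  -0.318  0.015]
pan [ 0.505 -0.229  0.   ]
plate [0.577 0.271 0.075]
grill [0.579 0.263 0.   ]
handle [0.501 0.255 0.3  ]
c [ 0.52  -0.135  0.015]
c [ 0.579 -0.2    0.015]
c [ 0.504 -0.233  0.015]
c [ 0.561 -0.301  0.015]
c [ 0.452 -0.173  0.015]
k [ 0.495 -0.326  0.015]
k [ 0.424 -0.267  0.015]
pan [ 0.5   -0.221  0.   ]
hinge [0.7   0.296 0.12 ]
grill [0.584 0.272 0.   ]
```

The overhead picture shows the pan centred near row 222, column 365, with pale cakes at (194,351), (202,386), (225,364), (244,348) and (218,333), and the cocoa cakes at (253,378) and (226,397). The open grill is at about (200,195), on the robot's left, and its front faces the robot. Next I'll refine the grill pose and cover angle.

Run:
```python
from h import *
a=cv2.imread("pics/top0.png")[115:270,75:275]; cv2.imwrite("pics/top_crop.png",cv2.resize(a,None,fx=4,fy=3.87,interpolation=cv2.INTER_CUBIC)[:600])
a=cv2.imread("pics/scene0.png")[75:250,360:560]; cv2.imwrite("pics/scene_crop.png",cv2.resize(a,None,fx=3.4,fy=3.4,interpolation=cv2.INTER_CUBIC)[:600])
for c in ["top","scene"]:
  i=manip.camera_info(c); manip.camera(c)
  for q in ["cake_1","cocoa_1"]:
    for d in manip.regions_of(q,c):
        rr,cc=np.nonzero(d["mask"]); p=atz(i,(rr.mean(),cc.mean()),.02)
        print(c,q,round(d["confidence"],2),d["rect"],len(rr),np.round(p,3))
```

```text
top cake_1 0.78 [348.6, 185.8, 363.6, 208.6] 300 [ 0.582 -0.197  0.02 ]
top cake_1 0.68 [324.3, 208.4, 343.4, 231.2] 288 [ 0.512 -0.138  0.02 ]
top cake_1 0.61 [338.7, 236.3, 359.0, 256.9] 352 [ 0.436 -0.175  0.02 ]
top cake_1 0.58 [353.2, 218.2, 374.1, 237.2] 323 [ 0.494 -0.227  0.02 ]
top cake_1 0.55 [377.0, 196.4, 395.3, 212.9] 300 [ 0.557 -0.289  0.02 ]
top cocoa_1 0.84 [370.2, 241.8, 391.3, 264.1] 334 [ 0.418 -0.267  0.02 ]
top cocoa_1 0.54 [389.0, 218.8, 410.8, 240.6] 349 [ 0.482 -0.326  0.02 ]
top cocoa_1 0.51 [438.2, 145.3, 464.1, 236.4] 949 [ 0.638 -0.484  0.02 ]
scene cake_1 0.8 [239.2, 243.5, 259.8, 266.0] 425 [ 0.561 -0.291  0.02 ]
scene cake_1 0.7 [264.7, 196.4, 286.1, 214.3] 307 [ 0.441 -0.177  0.02 ]
scene cake_1 0.67 [276.0, 236.1, 302.6, 263.4] 430 [ 0.585 -0.197  0.02 ]
scene cake_1 0.61 [293.1, 210.3, 309.0, 232.5] 325 [ 0.517 -0.137  0.02 ]
scene cake_1 0.54 [254.4, 217.1, 277.7, 238.9] 391 [ 0.5   -0.228  0.02 ]
scene cocoa_1 0.84 [219.8, 224.6, 239.7, 245.5] 377 [ 0.487 -0.326  0.02 ]
scene cocoa_1 0.72 [235.0, 198.8, 251.3, 220.2] 338 [ 0.42  -0.266  0.02 ]
```

View pics/top_crop.png

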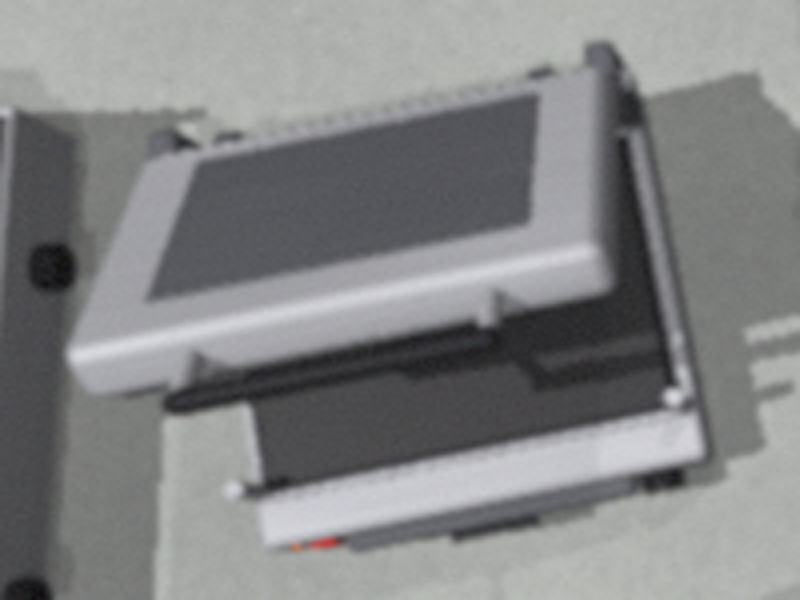

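View pics/scene_crop.png

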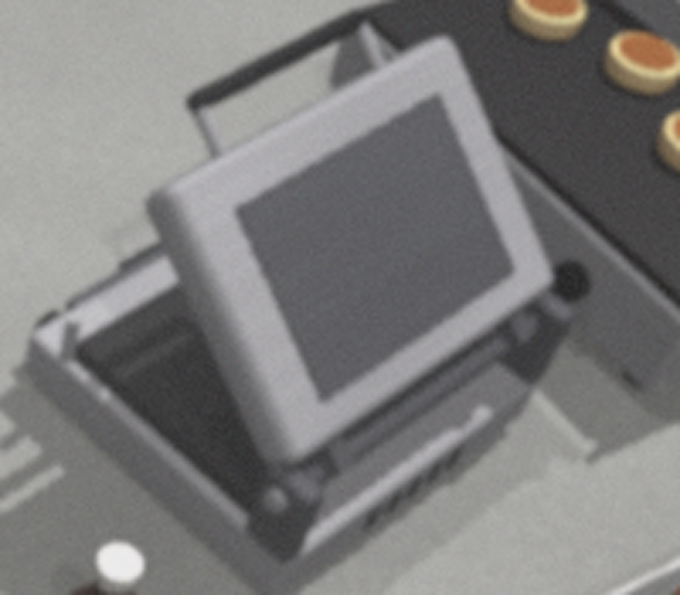

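```bash
cat >> h.py <<'E'
def grillpts(p):
    x,y,yaw,th=p; Rz=R.from_euler('z',yaw).as_matrix()
    w=lambda q: Rz@np.array(q)+[x,y,0]
    hb=lambda yy:[.125-.275*np.cos(th)+.01*np.sin(th)*1, yy, .12+.275*np.sin(th)+.01*np.cos(th)]
    return w,hb
E
python3 - <<'E'
from h import *
from scipy.optimize import least_squares
t=manip.camera_info("top"); s=manip.camera_info("scene")
L,Rr=.085,-.085
def res(p,full=False):
    w,hb=grillpts(p)
    P=[(t,w(hb(L)),(219.1,117.2)),(t,w(hb(Rr)),(201.6,200)),(t,w([-.1,.14,.075]),(241.6,138.8)),(t,w([-.1,-.14,.075]),(220.4,240)),
       (s,w(hb(L)),(78.5,468)),(s,w(hb(Rr)),(104.4,417)),(s,w([.125,0,.12]),(190,482.1))]
    r=np.array([proj(c,q)[0]-np.array(o) for c,q,o in P])
    if full: return r
    r[-1]*=.3
    return r.ravel()
f=least_squares(res,[.577,.271,.16,.75],loss='soft_l1'); print(np.round(f.x,4)); print(np.round(res(f.x,True),1))
w,hb=grillpts(f.x); print("handle",w(hb(0)),"slots",[np.round(w([-.05,y,.087]),3) for y in(-.085,0,.085)])
# overlay model
for c,i in (("top",t),("scene",s)):
    im=manip.camera(c)[:,:,::-1].copy()
    pts=[[-.1,.14,.075],[-.1,-.14,.075],[.1,-.14,.075],[.1,.14,.075],hb(.085),hb(-.085),[.125,.14,.12],[.125,-.14,.12]]
    q=proj(i,[w(a) for a in pts])
    for a,b in((0,1),(1,2),(2,3),(3,0),(4,5),(6,7)):
        cv2.line(im,tuple(int(v) for v in q[a][::-1]),tuple(int(v) for v in q[b][::-1]),(0,0,255),1)
    r=(115,270,75,275) if c=="top" else (75,250,360,560)
    cv2.imwrite(f"pics/ov_{c}.png",cv2.resize(im[r[0]:r[1],r[2]:r[3]],None,fx=3.4,fy=3.4))
E
```

```text
[0.5797 0.273  0.1929 0.717 ]
[[-0.4 -0.1]
 [ 0.9 -5.3]
 [-0.3  0.7]
 [-0.4  1.2]
 [ 0.6 -3. ]
 [-1.1  0.9]
 [ 0.6  1. ]]
handle [0.50535453 0.25845411 0.30825528] slots [array([0.547, 0.18 , 0.087]), array([0.531, 0.263, 0.087]), array([0.514, 0.347, 0.087])]
```

```bash
python3 -c "
import cv2,numpy as np
a=cv2.imread('pics/ov_top.png');b=cv2.imread('pics/ov_scene.png');c=np.vstack([a,b]);h=600/c.shape[0];cv2.imwrite('pics/ov.png',np.hstack([cv2.resize(a,(400,310)),cv2.resize(b,(400,350))[:310]]))"
```

```text
(no output)
```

View pics/ov.png

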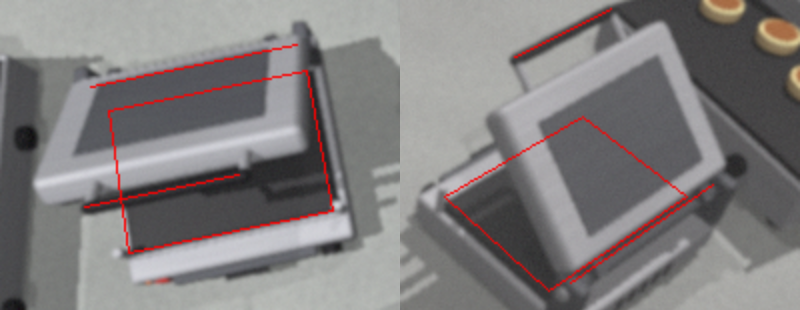

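```bash
cat >> h.py <<'E'
def axes():
    o=manip.get_obs(); return o,R.from_quat(o["ee_rot"]).as_matrix()
def status():
    o,M=axes(); lean=np.degrees(np.arccos(-M[2,0])); az=np.degrees(np.arctan2(M[1,0],M[0,0]))
    print("t %.2f"%o["clock"],"pos",np.round(o["position"],4),"grasp",np.round(o["position"]+.054*M[:,0],4),"lean %.1f az %.1f"%(lean,az),"jawaz %.1f jawz %.3f"%(np.degrees(np.arctan2(M[1,1],M[0,1])),M[2,1]),"F",np.round(o["ft_force"],1),"w %.3f"%o["grip_width"]); print("q",np.round(o["joint_pos"],2))
def togo(P):  # shift (units) to bring TCP to P
    o,M=axes(); print("units to",np.round(P,3),np.round(M.T@(np.array(P)-o["position"])/.025,2))
E
python3 - <<'E'
from h import *
status(); o,M=axes(); print(np.round(M,2)); togo([.5,.0,.45])
E
```

```text
t 1.25 pos [ 0.2288 -0.5816  0.3039] grasp [ 0.2288 -0.5816  0.2499] lean 0.0 az -34.4 jawaz -68.5 jawz 0.000 F [ 0.1 -0.5  0.4] w 1.001
q [ 1.17  0.33 -0.06  1.46  0.02  1.35 -0.09]
[[ 0.    0.37 -0.93]
 [-0.   -0.93 -0.37]
 [-1.    0.   -0.  ]]
units to [0.5  0.   0.45] [ -5.84 -17.68 -18.61]
```

Request:
{"fn": "arm_command", "kwargs": {
  "moves": [
    [[0,-1,0,0,1.75],[0,-1,0,0,1.75],[0,-1,0,0,1.75],[0,-1,0,0,1.75],[0,-1,-0.5,-0.5,1.75],[0,-1,-1,-0.7,1.75],[0,0,-1,-0.7,0],[0,0,-1,-0.7,0],[0,0,-1,-0.7,0],[0,0,-1,-0.7,0],[0,0,-1,-0.7,0],[0,0,-1,-0.7,0]]
  ]
}}

```text
clock: 2.25
position: [0.3242, -0.3694, 0.4541]
ee_rot: [0.704, 0.067, -0.704, 0.068]
ft_force: [0.8, 0.1, 0.5]
grip_width: 1.0
```

Request:
{"fn": "arm_command", "kwargs": {
  "moves": [
    [[0,0,-1,-0.7,0],[0,0,-1,-0.7,0],[0,0,-1,-0.7,0],[0,0,-1,-0.7,0],[0,0,-1,-0.7,0],[0,0,-1,-0.7,0],[0,0,-1,-0.7,0],[0,0,-1,-0.7,0],[0,0,-1,-0.7,0],[0,0,-1,-0.7,0],[0,0,-1,-0.7,0],[0,0,-1,-0.7,0]]
  ]
}}

```text
clock: 3.25
position: [0.4732, -0.0349, 0.4542]
ee_rot: [0.704, 0.067, -0.704, 0.068]
ft_force: [1.2, 0.6, -1.1]
grip_width: 1.001
```

```bash
python3 -c "
from h import *
status()"
```

```text
t 3.25 pos [ 0.4732 -0.0349  0.4542] grasp [ 0.4732 -0.0349  0.4002] lean 0.0 az -30.2 jawaz -79.0 jawz 0.001 F [ 1.2  0.6 -1.1] w 1.001
q [ 0.6  -0.01 -0.61  1.54 -0.01  1.61 -1.39]
```

Request:
{"fn": "arm_command", "kwargs": {
  "moves": [
    [[0,-0.5,-0.6,-1,0],[0,-0.5,-0.6,-1,0],[0,-0.5,-0.6,-1,0],[0,-0.5,-0.6,-1,0],[0,-0.5,-0.6,-1,0],[0,-0.5,-0.6,-1,0],[0,0,-0.6,-1,0],[0,0,-0.6,-1,0],[0,0,0,-1,0],[0,0,0,-1,0],[0,0,0,-1,0],[0,0,0,-1,0]]
  ]
}}

```text
clock: 4.25
position: [0.733, 0.1337, 0.5222]
ee_rot: [-0.7, -0.069, 0.708, -0.063]
ft_force: [0.9, -0.9, -3.1]
grip_width: 1.0
```

```bash
python3 -c "
from h import *
status()"
```

```text
t 4.25 pos [0.733  0.1337 0.5222] grasp [0.7323 0.134  0.4682] lean 0.8 az 154.4 jawaz -79.3 jawz -0.009 F [ 0.9 -0.9 -3.1] w 1.000
q [-0.12  0.75 -0.47  0.39  0.34  2.04 -1.71]
```

Request:
{"fn": "arm_command", "kwargs": {
  "moves": [
    [[0,0,0,-1,0],[0,0,0,-1,0],[0,0,0,-1,0],[0,0,0,-1,0],[0,0,0,-1,0],[0,0,0,-1,0]]
  ]
}}

```text
clock: 4.75
position: [0.7803, 0.1126, 0.4923]
ee_rot: [-0.703, -0.064, 0.708, -0.027]
ft_force: [-0.1, -0.3, -0.8]
grip_width: 1.0
```

```bash
python3 -c "
from h import *
status()"
```

```text
t 4.75 pos [0.7803 0.1126 0.4923] grasp [0.7797 0.1153 0.4383] lean 3.0 az 102.8 jawaz -82.6 jawz -0.052 F [-0.1 -0.3 -0.8] w 1.000
q [-0.23  0.93  0.51  0.18 -0.52  2.06 -1.6 ]
```

Request:
{"fn": "arm_command", "kwargs": {
  "moves": [
    [[0,-1,0,0,0],[0,-1,0,0,0],[0,-1,0,0,0],[0,-1,0,0,0],[0,-1,0,0,0],[0,-1,0,0,0]]
  ]
}}

```text
clock: 5.25
position: [0.7511, 0.1035, 0.5801]
ee_rot: [0.742, 0.069, -0.666, 0.021]
ft_force: [0.2, -0.1, 0.1]
grip_width: 1.002
```

```bash
python3 -c "
from h import *
status()"
```

```text
t 5.25 pos [0.7511 0.1035 0.5801] grasp [0.7566 0.1075 0.5265] lean 7.3 az 35.5 jawaz -82.5 jawz -0.060 F [ 0.2 -0.1  0.1] w 1.002
q [-0.21  0.81  0.3   0.16 -0.33  2.06 -1.63]
```

Request:
{"fn": "arm_command", "kwargs": {
  "moves": [
    [[0,-1,0,0,0],[0,-1,0,0,0],[0,-1,0,0,0],[0,-1,0,0,0],[0,-1,0,0,0],[0,-1,0,0,0],[0,-1,0,0,0],[0,-1,0,0,0],[0,-1,0,0,0]]
  ]
}}

```text
clock: 6.0
position: [0.6863, 0.0843, 0.7057]
ee_rot: [0.797, 0.072, -0.6, 0.012]
ft_force: [0.1, -0.0, 0.7]
grip_width: 0.997
```

```bash
python3 -c "
from h import *
status()"
```

```text
t 6.00 pos [0.6863 0.0843 0.7057] grasp [0.701  0.0897 0.654 ] lean 16.8 az 20.4 jawaz -82.5 jawz -0.067 F [ 0.1 -0.   0.7] w 0.997
q [-0.2   0.64  0.3   0.16 -0.32  2.06 -1.63]
```

Request:
{"fn": "arm_command", "kwargs": {
  "moves": [
    [[0,-1,0,0,0],[0,-1,0,0,0],[0,-1,0,0,0],[0,-1,0,0,0],[0,-1,0,0,0],[0,-1,0,0,0],[0,-1,0,0,0],[0,-1,0,0,0],[0,-1,0,0,0],[0,-1,0,0,0],[0,-1,0,0,0]]
  ]
}}

```text
clock: 6.92
position: [0.5792, 0.0569, 0.8411]
ee_rot: [0.856, 0.078, -0.512, 0.001]
ft_force: [-0.4, -0.5, 0.7]
grip_width: 1.001
```

```bash
python3 -c "
from h import *
status()"
```

```text
t 6.92 pos [0.5792 0.0569 0.8411] grasp [0.6042 0.064  0.7938] lean 28.9 az 16.0 jawaz -82.3 jawz -0.079 F [-0.4 -0.5  0.7] w 1.001
q [-0.19  0.43  0.28  0.16 -0.3   2.06 -1.63]
```

Request:
{"fn": "arm_command", "kwargs": {
  "moves": [
    [[0.1,1,0,0,-4.7],[0.1,1,0,0,-4.7]]
  ]
}}

```text
clock: 7.08
position: [0.5985, 0.062, 0.8075]
ee_rot: [0.856, 0.114, -0.501, 0.062]
ft_force: [1.9, 0.1, 1.2]
grip_width: 0.901
```

```bash
cat >> h.py <<'E'
CK={"ML":(.514,-.137),"FL":(.439,-.176),"FARL":(.583,-.197)}
GR=(.5797,.273,.1929,.717)
def tcp_for(c,s=.067):
    o,M=axes(); return np.array(c)-s*M[:,0]
def go(name,c,s=.067):
    print(name,end=" "); togo(tcp_for(c,s))
def slot(y,z=.087,x=-.05):
    w,_=grillpts(GR); return w([x,y,z])
def up(d): # units for world up d mm
    o,M=axes(); print("up %dmm"%d,np.round(M.T@np.array([0,0,d/25.]),2))
E
python3 -c "
from h import *
status(); print(np.round(axes()[1],3))
x,y=CK['ML']
go('pre',(x,y,.116)); up(100); go('grasp',(x,y,.016))"
```

```text
t 7.08 pos [0.5985 0.062  0.8075] grasp [0.624  0.0692 0.7605] lean 29.4 az 15.7 jawaz -75.1 jawz -0.008 F [1.9 0.1 1.2] w 0.901
q [-0.29  0.3   0.31  0.47 -0.22  1.87 -1.46]
[[ 0.472  0.258 -0.843]
 [ 0.133 -0.966 -0.221]
 [-0.871 -0.008 -0.491]]
pre units to [ 0.482 -0.146  0.174] [18.77  7.04 18.18]
up 100mm [-3.49 -0.03 -1.96]
grasp units to [ 0.482 -0.146  0.074] [22.25  7.07 20.14]
```

Request:
{"fn": "arm_command", "kwargs": {
  "moves": [
    [[0.1,1,0.4,0.95,0],[0.1,1,0.4,0.95,0],[0.1,1,0.4,0.95,0],[0.1,1,0.4,0.95,0],[0.1,1,0.4,0.95,0],[0.1,1,0.4,0.95,0],[0.1,1,0.4,0.95,0],[0.1,1,0.4,0.95,0],[0.1,1,0.4,0.95,0],[0.1,1,0.4,0.95,0],[0.1,1,0.4,0.95,0],[0.1,1,0.4,0.95,0]]
  ]
}}

```text
clock: 8.08
position: [0.5315, -0.0698, 0.4184]
ee_rot: [0.854, 0.114, -0.505, 0.06]
ft_force: [0.3, -0.5, -0.5]
grip_width: 0.901
```

Request:
{"fn": "arm_command", "kwargs": {
  "moves": [
    [[0.1,1,0.4,0.95,0],[0.1,1,0.4,0.95,0],[0.1,1,0.4,0.95,0],[0.1,1,0.4,0.95,0],[0.1,1,0.4,0.95,0],[0.1,0.5,0,0.5,0]]
  ]
}}

```text
clock: 8.58
position: [0.4953, -0.1294, 0.2318]
ee_rot: [0.853, 0.113, -0.507, 0.059]
ft_force: [-0.8, -0.1, -0.3]
grip_width: 0.902
```

```bash
python3 -c "
from h import *
status(); 
x,y=CK['ML']
go('pre',(x,y,.116)); go('grasp',(x,y,.016))
save('w1.png',manip.camera('wrist'));i=manip.camera_info('wrist')
print([(np.round(d['pixel'],1).tolist(),round(d['confidence'],2),np.round(atz(i,d['pixel'],.015),3)) for d in manip.pinpoint('cake_1','wrist')])
for d in manip.regions_of('cake_1','wrist'):
  r,c=np.nonzero(d['mask']); print(d['rect'],round(d['confidence'],2),np.round(atz(i,(r.mean(),c.mean()),.018),3))
"
```

```text
t 8.58 pos [ 0.4953 -0.1294  0.2318] grasp [ 0.5202 -0.1222  0.1844] lean 28.7 az 16.0 jawaz -75.4 jawz -0.013 F [-0.8 -0.1 -0.3] w 0.902
q [-0.27 -0.1   0.56  2.16 -0.34  0.67 -0.8 ]
pre units to [ 0.483 -0.146  0.175] [1.69 0.55 1.65]
grasp units to [ 0.483 -0.146  0.075] [5.2  0.6  3.57]
[([329.8, 426.2], 0.84, array([ 0.493, -0.222,  0.015])), ([227.1, 415.3], 0.82, array([ 0.581, -0.196,  0.015])), ([280.8, 509.6], 0.64, array([ 0.554, -0.288,  0.015])), ([34.8, 293.2], 0.29, array([ 0.758, -0.025,  0.015]))]
[473.3, 248.2, 546.3, 306.1] 0.94 [ 0.558 -0.285  0.018]
[394.5, 303.9, 421.0, 349.4] 0.94 [ 0.494 -0.203  0.018]
[303.9, 254.7, 369.6, 315.6] 0.75 [ 0.51  -0.135  0.018]
[383.1, 197.5, 442.1, 256.4] 0.6 [ 0.581 -0.193  0.018]
```

View pics/w1.png

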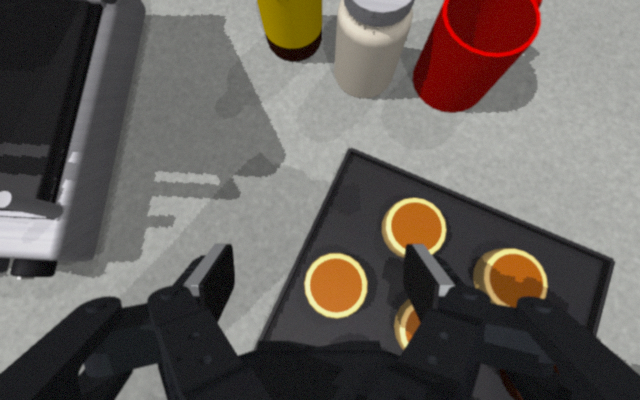

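```bash
python3 -c "
from h import *
i=manip.camera_info('wrist');o,M=axes()
T=np.array(i['pose']);print(np.round(M.T@(T[:3,3]-o['position']),4))
for rc in [(248,228),(249,408)]:
  p,d=ray(i,rc)
  # intersect with tool plane y=+-.038
  a=M.T@(p-o['position']); b=M.T@d
  for yy in(.038,-.038):
    k=(yy-a[1])/b[1]
    if k>0: print(rc,np.round(a+k*b,4))
x,y=.513,-.1365
go('grasp',(x,y,.018));go('pre',(x,y,.06)) 
"
```

```text
[-0.0694 -0.0014 -0.0676]
(248, 228) [ 0.0501 -0.038  -0.0131]
(249, 408) [ 0.0621  0.038  -0.0071]
grasp units to [ 0.482 -0.145  0.077] [5.17 0.62 3.7 ]
pre units to [ 0.482 -0.145  0.119] [3.7  0.6  2.89]
```

Request:
{"fn": "arm_command", "kwargs": {
  "moves": [
    [[0.1,0.9,0.1,0.62,0],[0.1,0.9,0.1,0.62,0],[0.1,0.9,0.1,0.62,0],[0.1,0.9,0.1,0.62,0],[0.1,0.9,0.1,0.62,0],[0.1,0.9,0.1,0.62,0]]
  ]
}}

```text
clock: 9.23
position: [0.4873, -0.1439, 0.0729]
ee_rot: [0.854, 0.115, -0.503, 0.061]
ft_force: [1.1, 1.6, 0.2]
grip_width: 0.9
```

```bash
python3 -c "
from h import *
status(); go('grasp',(.513,-.1365,.017),.062); save('w2.png',manip.camera('wrist'))
"
```

```text
t 9.23 pos [ 0.4873 -0.1439  0.0729] grasp [ 0.5125 -0.1366  0.0257] lean 29.1 az 16.1 jawaz -75.1 jawz -0.011 F [1.1 1.6 0.2] w 0.900
q [-0.16  0.25  0.54  2.28 -1.12  0.47  0.01]
grasp units to [ 0.484 -0.145  0.071] [-0.01  0.    0.15]
```

View pics/w2.png

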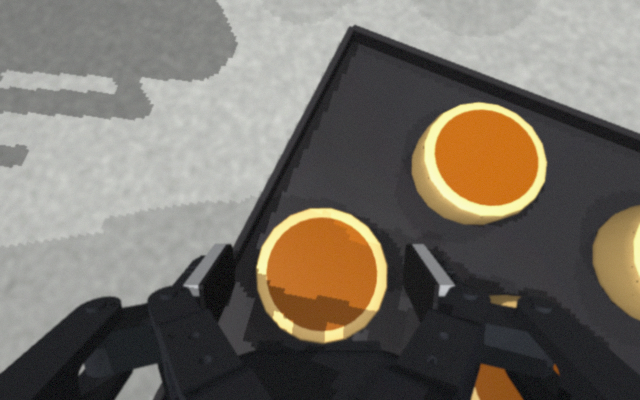

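The cake sits centred between the pads, at about (322,275), so I'll close and lift.

Request:
{"fn": "arm_command", "kwargs": {
  "moves": [
    [[1,0,0,0,0],[1,0,0,0,0],[1,0,0,0,0],[1,0,0,0,0],[1,-0.6,0,-0.35,0],[1,-0.8,0,-0.45,0],[1,-0.8,0,-0.45,0],[1,-0.8,0,-0.45,0],[1,-0.8,0,-0.45,0]]
  ],
  "force": 35
}}

```text
clock: 10.03
position: [0.4866, -0.1456, 0.1832]
ee_rot: [0.854, 0.114, -0.505, 0.06]
ft_force: [0.1, 0.4, -0.5]
grip_width: 0.665
```

```bash
python3 -c "
from h import *
status(); save('w3.png',manip.camera('wrist'))
o,M=axes();g=tcp_for(slot(.085,.15,-.15),.062)
togo(tcp_for(slot(.085,.14,-.17),.062)); togo(tcp_for(slot(.085,.115,-.05),.062)); togo(tcp_for(slot(.085,.090,-.05),.062))
"
```

```text
t 10.03 pos [ 0.4866 -0.1456  0.1832] grasp [ 0.5117 -0.1384  0.1359] lean 28.9 az 16.0 jawaz -75.3 jawz -0.012 F [ 0.1  0.4 -0.5] w 0.665
q [-0.32 -0.03  0.68  2.22 -0.51  0.59 -0.58]
units to [0.367 0.316 0.194] [ -0.06 -19.12  -0.04]
units to [0.485 0.339 0.169] [  3.14 -18.81  -3.73]
units to [0.485 0.339 0.144] [  4.02 -18.8   -3.25]
```

View pics/w3.png

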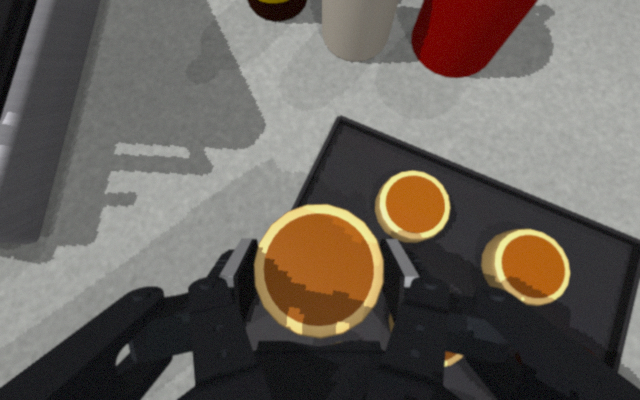

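Request:
{"fn": "arm_command", "kwargs": {
  "moves": [
    [[1,0,-0.6,0,0],[1,0,-1,0,0],[1,0,-1,0,0],[1,0,-1,0,0],[1,0,-1,0,0],[1,0,-1,0,0],[1,0,-1,0,0],[1,0,-1,0,0],[1,0,-1,0,0],[1,0,-1,0,0],[1,0,-1,0,0],[1,0,-1,0,0]]
  ]
}}

```text
clock: 11.08
position: [0.4124, 0.1361, 0.186]
ee_rot: [0.854, 0.114, -0.504, 0.06]
ft_force: [0.0, -0.0, 0.8]
grip_width: 0.663
```

Request:
{"fn": "arm_command", "kwargs": {
  "moves": [
    [[1,0,-1,0,0],[1,0,-1,0,0],[1,0,-1,0,0],[1,0,-1,0,0],[1,0,-1,0,0],[1,0,-1,0,0],[1,0,-1,0,0],[1,0,0,0,0]]
  ]
}}

```text
clock: 11.75
position: [0.3669, 0.3091, 0.1891]
ee_rot: [0.854, 0.119, -0.503, 0.064]
ft_force: [0.2, 0.5, 0.3]
grip_width: 0.665
```

```bash
python3 -c "
from h import *
status(); save('s4.png',manip.camera('top')); save('w4.png',manip.camera('wrist'))
togo(tcp_for(slot(.085,.115,-.05),.062)); togo(tcp_for(slot(.085,.090,-.05),.062))
"
```

```text
t 11.75 pos [0.3669 0.3091 0.1891] grasp [0.3921 0.3166 0.1419] lean 29.1 az 16.6 jawaz -74.5 jawz -0.011 F [0.2 0.5 0.3] w 0.665
q [-0.33 -0.07 -0.61  2.24  0.47  0.6  -2.6 ]
units to [0.486 0.338 0.169] [ 3.02 -0.08 -3.92]
units to [0.486 0.338 0.144] [ 3.89 -0.07 -3.44]
```

View pics/w4.png

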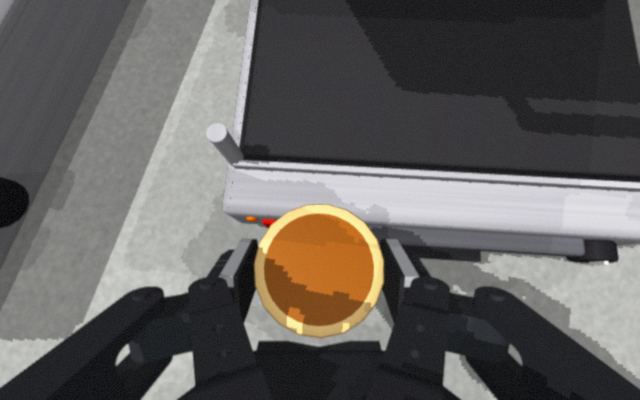

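View pics/s4.png

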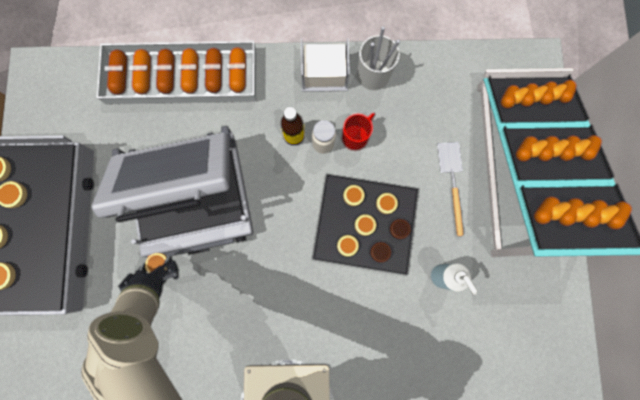

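Request:
{"fn": "arm_command", "kwargs": {
  "moves": [
    [[1,0.6,0,-0.75,0],[1,0.6,0,-0.8,0],[1,0.6,0,-0.8,0],[1,0.6,0,-0.8,0],[1,0.6,0.04,-0.8,0],[1,0,0,0,0]]
  ]
}}

```text
clock: 12.35
position: [0.4898, 0.3324, 0.1694]
ee_rot: [0.854, 0.112, -0.505, 0.058]
ft_force: [0.1, -1.3, -0.9]
grip_width: 0.661
```

```bash
python3 -c "
from h import *
status(); save('w5.png',manip.camera('wrist'))
togo(tcp_for(slot(.082,.0885,-.05),.062)); up(-10)
"
```

```text
t 12.35 pos [0.4898 0.3324 0.1694] grasp [0.5149 0.3395 0.1221] lean 28.9 az 15.9 jawaz -75.5 jawz -0.013 F [ 0.1 -1.3 -0.9] w 0.661
q [-0.39  0.2  -0.42  2.03  0.62  0.57 -2.57]
units to [0.486 0.336 0.143] [ 0.91 -0.13  0.54]
up -10mm [0.35 0.01 0.19]
```

View pics/w5.png

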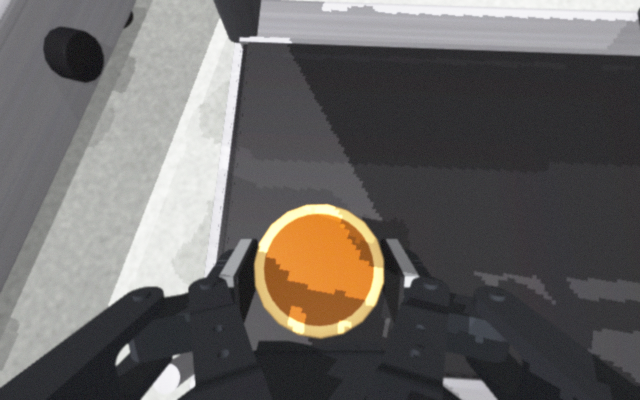

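Request:
{"fn": "arm_command", "kwargs": {
  "moves": [
    [[1,0.35,-0.05,0.2,0],[1,0.3,-0.05,0.2,0],[1,0.17,-0.03,0.1,0],[1,0,0,0,0]]
  ]
}}

```text
clock: 12.73
position: [0.4835, 0.3364, 0.146]
ee_rot: [0.853, 0.114, -0.505, 0.059]
ft_force: [-0.2, -0.1, 0.2]
grip_width: 0.664
```

```bash
python3 -c "
from h import *
status(); togo(tcp_for(slot(.082,.0885,-.05),.062)); up(-1)
"
```

```text
t 12.73 pos [0.4835 0.3364 0.146 ] grasp [0.5086 0.3436 0.0987] lean 28.9 az 16.1 jawaz -75.3 jawz -0.013 F [-0.2 -0.1  0.2] w 0.664
q [-0.61  0.21 -0.2   2.06  0.61  0.51 -2.6 ]
units to [0.486 0.336 0.143] [ 0.16  0.06 -0.02]
up -1mm [0.04 0.   0.02]
```

Request:
{"fn": "arm_command", "kwargs": {
  "moves": [
    [[1,0.04,0,0.02,0],[1,0.04,0,0.02,0],[1,0,0,0,0]]
  ]
}}

```text
clock: 12.98
position: [0.4844, 0.3375, 0.1455]
ee_rot: [0.854, 0.114, -0.504, 0.059]
ft_force: [-2.4, -2.2, 10.0]
grip_width: 0.663
```

Request:
{"fn": "arm_command", "kwargs": {
  "moves": [
    [[0.3,0,0,0,0],[0.26,0,0,0,0],[0.26,0,0,0,0],[0.26,-0.3,0,0,0],[0.26,-0.7,0,0,0],[0.26,-1,0,0,0],[0.26,-1,0,0,0]]
  ]
}}

```text
clock: 13.57
position: [0.4482, 0.3266, 0.2092]
ee_rot: [0.853, 0.114, -0.506, 0.06]
ft_force: [-0.2, 0.2, -0.2]
grip_width: 0.737
```

```bash
python3 -c "
from h import *
status(); save('w6.png',manip.camera('wrist'));i=manip.camera_info('wrist')
for d in manip.regions_of('cake_1','wrist'):
  r,c=np.nonzero(d['mask']); print(d['rect'],round(d['confidence'],2),np.round(atz(i,(r.mean(),c.mean()),.092),3))
print(slot(.082))
"
```

```text
t 13.57 pos [0.4482 0.3266 0.2092] grasp [0.473  0.3338 0.1618] lean 28.7 az 16.2 jawaz -75.2 jawz -0.013 F [-0.2  0.2 -0.2] w 0.737
q [-0.61  0.05 -0.23  2.08  0.47  0.63 -2.48]
[277.3, 172.0, 361.0, 254.4] 0.92 [0.512 0.349 0.092]
[0.51490749 0.3438938  0.087     ]
```

View pics/w6.png

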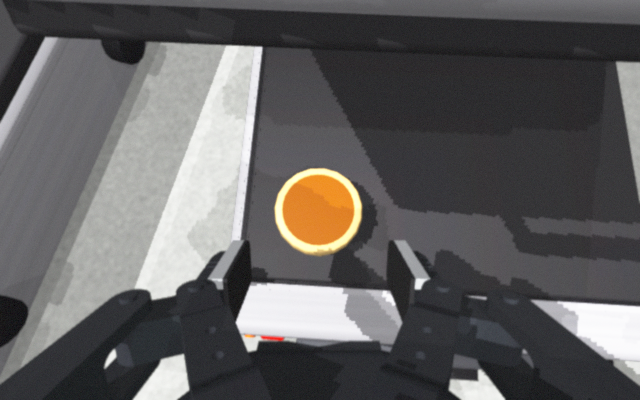

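```bash
python3 -c "
from h import *
go('hi',(.439,-.176,.13),.062);go('gr',(.439,-.176,.017),.062)
"
```

```text
hi units to [ 0.41  -0.185  0.184] [-2.55 19.44  6.31]
gr units to [ 0.41  -0.185  0.071] [ 1.4  19.51  8.51]
```

Request:
{"fn": "arm_command", "kwargs": {
  "moves": [
    [[0.2,-0.85,0,0,0],[0.1,-0.85,0.4,0.3,0],[0.1,-0.85,1,0.35,0],[0.1,0,1,0.35,0],[0.1,0,1,0.35,0],[0.1,0,1,0.35,0],[0.1,0,1,0.35,0],[0.1,0,1,0.35,0],[0.1,0,1,0.35,0],[0.1,0,1,0.35,0],[0.1,0,1,0.35,0],[0.1,0,1,0.35,0]]
  ]
}}

```text
clock: 14.67
position: [0.4054, 0.0465, 0.2158]
ee_rot: [0.853, 0.116, -0.505, 0.06]
ft_force: [4.7, 0.8, -2.1]
grip_width: 0.9
```

Request:
{"fn": "arm_command", "kwargs": {
  "moves": [
    [[0.1,0,1,0.35,0],[0.1,0,1,0.35,0],[0.1,0,1,0.35,0],[0.1,0,1,0.35,0],[0.1,0,1,0.35,0],[0.1,0,1,0.35,0],[0.1,0,1,0.35,0],[0.1,0,1,0.35,0],[0.1,0,0,0,0]]
  ]
}}

```text
clock: 15.42
position: [0.3974, -0.1412, 0.1834]
ee_rot: [0.852, 0.112, -0.507, 0.059]
ft_force: [-1.1, 0.3, 0.6]
grip_width: 0.898
```

```bash
python3 -c "
from h import *
status(); save('w7.png',manip.camera('wrist'));i=manip.camera_info('wrist')
for d in manip.regions_of('cake_1','wrist'):
  r,c=np.nonzero(d['mask']); print(d['rect'],round(d['confidence'],2),np.round(atz(i,(r.mean(),c.mean()),.020),3))
go('gr',(.439,-.176,.017),.062)
"
```

```text
t 15.42 pos [ 0.3974 -0.1412  0.1834] grasp [ 0.4223 -0.1342  0.136 ] lean 28.6 az 15.8 jawaz -75.4 jawz -0.012 F [-1.1  0.3  0.6] w 0.898
q [ 0.06 -0.22  0.34  2.37 -0.41  0.63 -0.62]
[401.4, 75.2, 469.5, 145.1] 0.96 [ 0.579 -0.192  0.02 ]
[338.4, 232.3, 406.3, 304.5] 0.65 [ 0.437 -0.169  0.02 ]
[417.7, 176.3, 496.7, 249.9] 0.64 [ 0.495 -0.223  0.02 ]
[500.3, 127.1, 586.5, 195.8] 0.56 [ 0.555 -0.285  0.02 ]
gr units to [ 0.411 -0.184  0.071] [3.93 1.99 2.11]
```

View pics/w7.png

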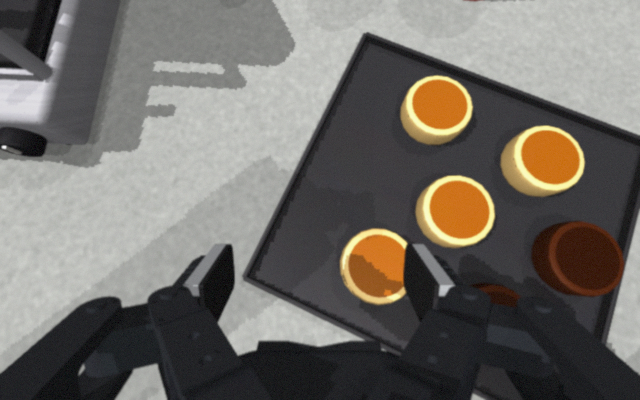

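FL would be too close to joint limits (q4 is 2.37), so I'll take the two far-row cakes instead.

```bash
python3 -c "
from h import *
go('hi',(.582,-.195,.08),.062);go('gr',(.582,-.195,.017),.062);up(-60)
"
```

```text
hi units to [ 0.554 -0.203  0.134] [ 4.24  4.15 -3.8 ]
gr units to [ 0.554 -0.203  0.071] [ 6.45  4.18 -2.6 ]
up -60mm [2.11 0.03 1.15]
```

Request:
{"fn": "arm_command", "kwargs": {
  "moves": [
    [[0.1,0.85,0.83,-0.76,0],[0.1,0.85,0.83,-0.76,0],[0.1,0.85,0.83,-0.76,0],[0.1,0.85,0.83,-0.76,0],[0.1,0.85,0.83,-0.76,0],[0.1,0.3,0,0.1,0]]
  ]
}}

```text
clock: 16.02
position: [0.56, -0.2015, 0.1258]
ee_rot: [0.852, 0.115, -0.507, 0.062]
ft_force: [-0.8, 0.4, -0.2]
grip_width: 0.899
```

```bash
python3 -c "
from h import *
status(); save('w8.png',manip.camera('wrist'));i=manip.camera_info('wrist')
for d in manip.regions_of('cake_1','wrist'):
  r,c=np.nonzero(d['mask']); print(d['rect'],round(d['confidence'],2),np.round(atz(i,(r.mean(),c.mean()),.020),3))
go('gr',(.582,-.195,.017),.062)
"
```

```text
t 16.02 pos [ 0.56   -0.2015  0.1258] grasp [ 0.5848 -0.1943  0.0784] lean 28.6 az 16.2 jawaz -75.0 jawz -0.012 F [-0.8  0.4 -0.2] w 0.899
q [ 0.04  0.3   0.41  2.03 -0.83  0.6  -0.25]
[276.7, 226.8, 369.1, 328.6] 0.98 [ 0.578 -0.194  0.02 ]
[470.8, 363.0, 521.7, 399.4] 0.57 [ 0.548 -0.299  0.02 ]
gr units to [ 0.554 -0.203  0.072] [1.83 0.13 1.1 ]
```

View pics/w8.png

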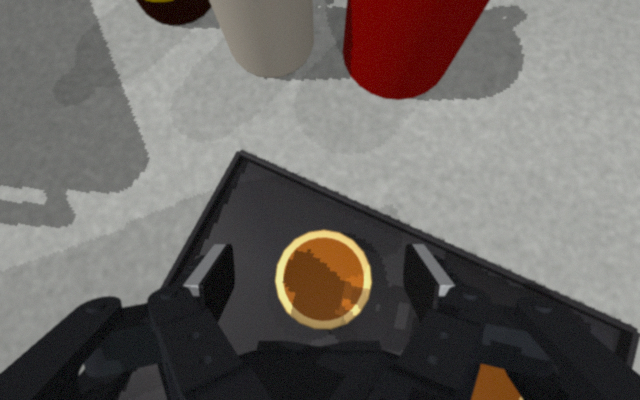

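Request:
{"fn": "arm_command", "kwargs": {
  "moves": [
    [[0.1,0.6,0.04,0.4,0],[0.1,0.6,0.04,0.4,0],[0.1,0.6,0.04,0.37,0],[0.1,0,0,0,0]]
  ]
}}

```text
clock: 16.45
position: [0.5498, -0.2037, 0.0713]
ee_rot: [0.851, 0.115, -0.509, 0.059]
ft_force: [-0.3, 0.5, -0.3]
grip_width: 0.902
```

```bash
python3 -c "
from h import *
status(); save('w9.png',manip.camera('wrist'))
go('gr',(.580,-.195,.017),.062)
"
```

```text
t 16.45 pos [ 0.5498 -0.2037  0.0713] grasp [ 0.5744 -0.1964  0.0238] lean 28.4 az 16.6 jawaz -75.1 jawz -0.016 F [-0.3  0.5 -0.3] w 0.902
q [ 0.12  0.39  0.34  2.06 -0.99  0.53 -0.07]
gr units to [ 0.552 -0.203  0.071] [ 0.07 -0.02 -0.01]
```

View pics/w9.png

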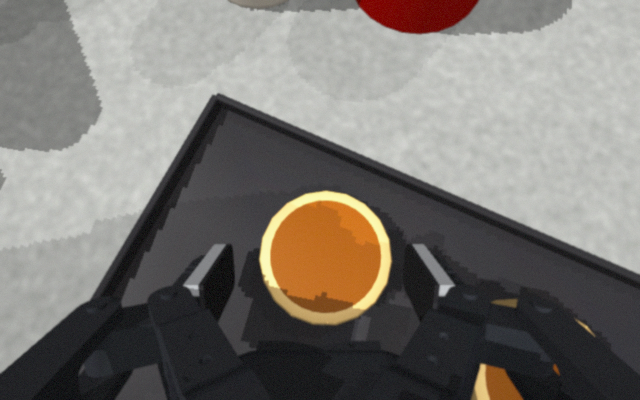

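Request:
{"fn": "arm_command", "kwargs": {
  "moves": [
    [[0.1,0.13,-0.05,-0.24,0],[0.1,0,0,0,0]]
  ]
}}

```text
clock: 16.67
position: [0.5601, -0.2014, 0.0756]
ee_rot: [0.853, 0.115, -0.506, 0.061]
ft_force: [-0.5, -0.5, -0.2]
grip_width: 0.896
```

```bash
python3 -c "
from h import *
status(); save('w10.png',manip.camera('wrist'))
"
```

```text
t 16.67 pos [ 0.5601 -0.2014  0.0756] grasp [ 0.585  -0.1942  0.0282] lean 28.7 az 16.2 jawaz -75.1 jawz -0.012 F [-0.5 -0.5 -0.2] w 0.896
q [ 0.11  0.39  0.34  2.04 -0.98  0.53 -0.09]
```

View pics/w10.png

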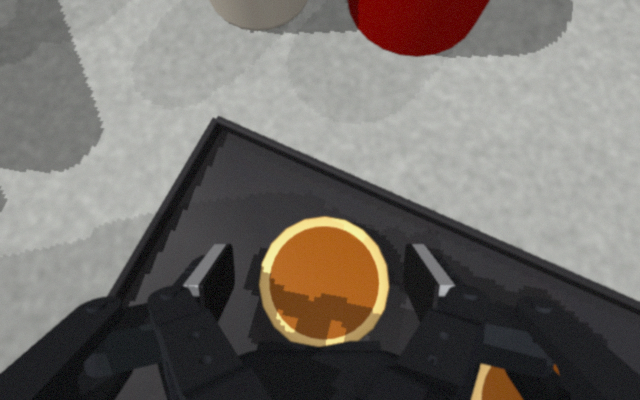

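Request:
{"fn": "arm_command", "kwargs": {
  "moves": [
    [[0.1,0.07,0,0.12,0],[1,0,0,0,0],[1,0,0,0,0],[1,0,0,0,0],[1,0,0,0,0]]
  ],
  "force": 35
}}

```text
clock: 17.13
position: [0.5568, -0.203, 0.071]
ee_rot: [0.852, 0.114, -0.507, 0.061]
ft_force: [-2.6, 0.2, 6.1]
grip_width: 0.667
```

```bash
python3 -c "
from h import *
status(); up(100)
"
```

```text
t 17.13 pos [ 0.5568 -0.203   0.071 ] grasp [ 0.5816 -0.1958  0.0236] lean 28.6 az 16.2 jawaz -75.2 jawz -0.013 F [-2.6  0.2  6.1] w 0.667
q [ 0.12  0.39  0.33  2.05 -1.    0.52 -0.08]
up 100mm [-3.51 -0.05 -1.91]
```

Request:
{"fn": "arm_command", "kwargs": {
  "moves": [
    [[1,-0.5,0,-0.28,0],[1,-0.85,0,-0.46,0],[1,-0.85,0,-0.46,0],[1,-0.85,0,-0.46,0],[1,-0.85,0,-0.46,0],[1,0,0,0,0]]
  ]
}}

```text
clock: 17.63
position: [0.5587, -0.2053, 0.1864]
ee_rot: [0.854, 0.113, -0.505, 0.062]
ft_force: [0.6, -0.5, -0.6]
grip_width: 0.666
```

```bash
python3 -c "
from h import *
status(); save('w11.png',manip.camera('wrist'))
togo(tcp_for(slot(0,.14,-.18),.062)); 
"
```

```text
t 17.63 pos [ 0.5587 -0.2053  0.1864] grasp [ 0.5838 -0.1982  0.1392] lean 28.9 az 15.8 jawaz -75.2 jawz -0.009 F [ 0.6 -0.5 -0.6] w 0.666
q [-0.02  0.2   0.48  1.99 -0.69  0.69 -0.4 ]
units to [0.374 0.23  0.194] [ -1.46 -18.7    2.21]
```

View pics/w11.png

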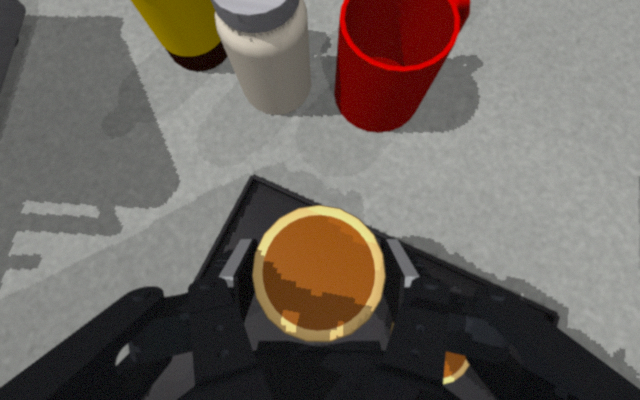

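Request:
{"fn": "arm_command", "kwargs": {
  "moves": [
    [[1,-0.1,-0.6,0.2,0],[1,-0.25,-1,0.4,0],[1,-0.25,-1,0.4,0],[1,-0.25,-1,0.4,0],[1,-0.25,-1,0.4,0],[1,-0.25,-1,0.4,0],[1,-0.1,-1,0,0],[1,0,-1,0,0],[1,0,-1,0,0],[1,0,-1,0,0],[1,0,-1,0,0],[1,0,-1,0,0]]
  ]
}}

```text
clock: 18.68
position: [0.418, 0.0603, 0.1896]
ee_rot: [0.852, 0.114, -0.508, 0.061]
ft_force: [-0.0, 0.5, -1.0]
grip_width: 0.667
```

Request:
{"fn": "arm_command", "kwargs": {
  "moves": [
    [[1,0,-1,0,0],[1,0,-1,0,0],[1,0,-1,0,0],[1,0,-1,0,0],[1,0,-1,0,0],[1,0,-1,0,0],[1,0,-1,0,0],[1,0,0,0,0]]
  ]
}}

```text
clock: 19.35
position: [0.3728, 0.2323, 0.1926]
ee_rot: [0.852, 0.117, -0.507, 0.062]
ft_force: [-0.2, 0.7, -0.5]
grip_width: 0.664
```

```bash
python3 -c "
from h import *
status(); save('w12.png',manip.camera('wrist'));
togo(tcp_for(slot(-.001,.115,-.052),.062)); togo(tcp_for(slot(-.001,.088,-.052),.062))
"
```

```text
t 19.35 pos [0.3728 0.2323 0.1926] grasp [0.3976 0.2397 0.1452] lean 28.6 az 16.6 jawaz -74.8 jawz -0.014 F [-0.2  0.7 -0.5] w 0.664
q [-0.09 -0.22 -0.65  2.34  0.16  0.54 -2.18]
units to [0.501 0.254 0.169] [ 3.25  0.42 -4.11]
units to [0.501 0.254 0.142] [ 4.2   0.44 -3.59]
```

View pics/w12.png

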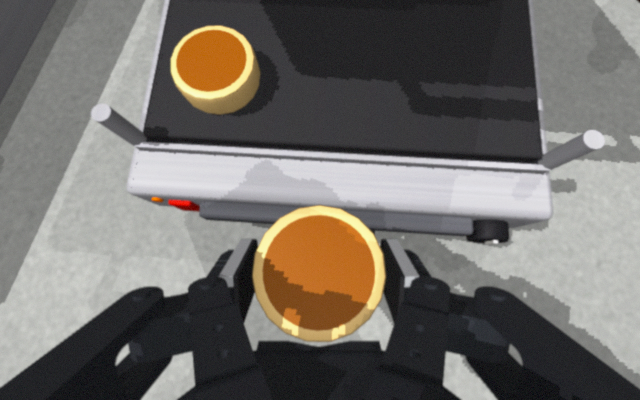

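Request:
{"fn": "arm_command", "kwargs": {
  "moves": [
    [[1,0.65,0.08,-0.82,0],[1,0.65,0.08,-0.82,0],[1,0.65,0.08,-0.82,0],[1,0.65,0.08,-0.82,0],[1,0.65,0.1,-0.82,0],[1,0,0,0,0]]
  ]
}}

```text
clock: 19.9
position: [0.5046, 0.2497, 0.1682]
ee_rot: [0.851, 0.113, -0.509, 0.06]
ft_force: [-0.9, -0.4, -0.6]
grip_width: 0.669
```

```bash
python3 -c "
from h import *
status(); togo(tcp_for(slot(-.001,.089,-.052),.062))
"
```

```text
t 19.90 pos [0.5046 0.2497 0.1682] grasp [0.5293 0.2569 0.1207] lean 28.4 az 16.1 jawaz -75.3 jawz -0.014 F [-0.9 -0.4 -0.6] w 0.669
q [-0.01  0.15 -0.63  2.09  0.52  0.51 -2.34]
units to [0.501 0.254 0.144] [ 0.82 -0.19  0.57]
```

Request:
{"fn": "arm_command", "kwargs": {
  "moves": [
    [[1,0.32,-0.07,0.22,0],[1,0.3,-0.07,0.2,0],[1,0.16,-0.05,0.12,0],[1,0,0,0,0]]
  ]
}}

```text
clock: 20.23
position: [0.4967, 0.2548, 0.1449]
ee_rot: [0.851, 0.114, -0.509, 0.061]
ft_force: [-0.3, -0.0, -0.0]
grip_width: 0.664
```

```bash
python3 -c "
from h import *
status(); togo(tcp_for(slot(-.001,.089,-.052),.062)); save('w13.png',manip.camera('wrist'));
"
```

```text
t 20.23 pos [0.4967 0.2548 0.1449] grasp [0.5213 0.2619 0.0974] lean 28.4 az 16.1 jawaz -75.1 jawz -0.012 F [-0.3 -0.  -0. ] w 0.664
q [-0.06  0.18 -0.61  2.12  0.62  0.47 -2.45]
units to [0.501 0.254 0.144] [ 0.11  0.08 -0.1 ]
```

View pics/w13.png

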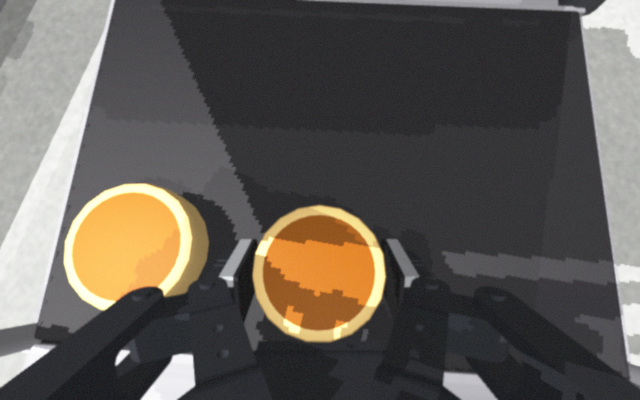

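Request:
{"fn": "arm_command", "kwargs": {
  "moves": [
    [[1,0.06,0.02,-0.03,0],[1,0.06,0.02,-0.02,0],[1,0,0,0,0]]
  ]
}}

```text
clock: 20.53
position: [0.5009, 0.2552, 0.1453]
ee_rot: [0.852, 0.114, -0.507, 0.061]
ft_force: [-0.2, 0.7, -0.4]
grip_width: 0.669
```

Request:
{"fn": "arm_command", "kwargs": {
  "moves": [
    [[1,0.05,0,0.03,0],[1,0.04,0,0.02,0],[1,0,0,0,0]]
  ]
}}

```text
clock: 20.78
position: [0.5009, 0.2556, 0.143]
ee_rot: [0.852, 0.114, -0.507, 0.061]
ft_force: [-1.0, -0.4, 2.3]
grip_width: 0.668
```

Light contact registers at 2.3 N, so I'll release and retreat.

Request:
{"fn": "arm_command", "kwargs": {
  "moves": [
    [[0.3,0,0,0,0],[0.27,0,0,0,0],[0.27,0,0,0,0],[0.27,-0.3,0,0,0],[0.27,-0.7,0,0,0],[0.27,-1,0,0,0],[0.27,-1,0,0,0],[0.2,-1,0,0,0],[0.15,-0.8,0,0.2,0]]
  ]
}}

```text
clock: 21.53
position: [0.4409, 0.2388, 0.2473]
ee_rot: [0.852, 0.115, -0.507, 0.06]
ft_force: [0.3, 0.2, -1.0]
grip_width: 0.845
```

```bash
python3 -c "
from h import *
status(); save('w14.png',manip.camera('wrist'));go('hi',(.558,-.289,.10),.062); go('gr',(.558,-.289,.017),.062)
"
```

```text
t 21.53 pos [0.4409 0.2388 0.2473] grasp [0.4657 0.246  0.1999] lean 28.7 az 16.3 jawaz -75.1 jawz -0.013 F [ 0.3  0.2 -1. ] w 0.845
q [ 0.03 -0.14 -0.67  2.15  0.14  0.64 -2.06]
hi units to [ 0.529 -0.297  0.154] [ 2.1  21.7   3.51]
gr units to [ 0.529 -0.297  0.071] [ 5.   21.74  5.11]
```

View pics/w14.png

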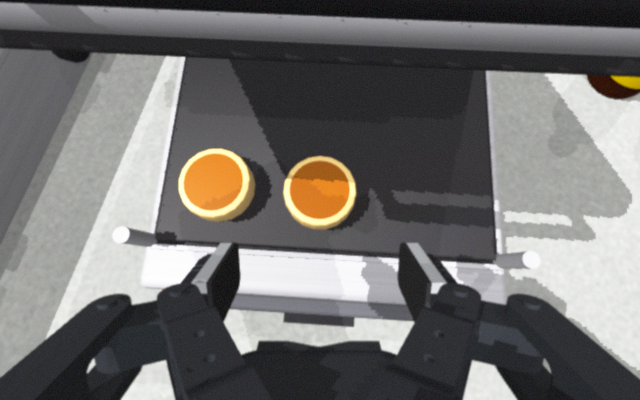

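Request:
{"fn": "arm_command", "kwargs": {
  "moves": [
    [[0.1,0,0.6,0.4,0],[0.1,0,1,0.5,0],[0.1,0,1,0.5,0],[0.1,0,1,0.5,0],[0.1,0,1,0.1,0],[0.1,0,1,0.1,0],[0.1,0,1,0.1,0],[0.1,0,1,0.1,0],[0.1,0,1,0.1,0],[0.1,0,1,0.1,0],[0.1,0,1,0.1,0],[0.1,0,1,0.1,0]]
  ]
}}

```text
clock: 22.58
position: [0.458, -0.058, 0.209]
ee_rot: [0.852, 0.114, -0.507, 0.061]
ft_force: [0.7, -0.3, -0.1]
grip_width: 0.897
```

Request:
{"fn": "arm_command", "kwargs": {
  "moves": [
    [[0.1,0.2,1,0.1,0],[0.1,0.2,1,0.1,0],[0.1,0.2,1,0.1,0],[0.1,0.2,1,0.1,0],[0.1,0.2,1,0.1,0],[0.1,0.2,1,0.1,0],[0.1,0.2,1,0.1,0],[0.1,0.2,1,0.1,0],[0.1,0.2,1,0,0],[0.1,0,0.9,0,0],[0.1,0,0,0,0]]
  ]
}}

```text
clock: 23.5
position: [0.525, -0.2987, 0.1563]
ee_rot: [0.852, 0.112, -0.508, 0.061]
ft_force: [-1.6, 0.4, 0.3]
grip_width: 0.901
```

```bash
python3 -c "
from h import *
status(); save('w15.png',manip.camera('wrist'));go('gr',(.560,-.289,.017),.062)
i=manip.camera_info('wrist')
for d in manip.regions_of('cake_1','wrist'):
  r,c=np.nonzero(d['mask']); print(d['rect'],round(d['confidence'],2),np.round(atz(i,(r.mean(),c.mean()),.020),3))
"
```

```text
t 23.50 pos [ 0.525  -0.2987  0.1563] grasp [ 0.5498 -0.2918  0.1088] lean 28.4 az 15.7 jawaz -75.4 jawz -0.010 F [-1.6  0.4  0.3] w 0.901
q [ 0.29  0.3   0.36  1.94 -0.76  0.74 -0.17]
gr units to [ 0.532 -0.297  0.072] [3.1  0.13 1.38]
[283.2, 222.4, 363.9, 303.8] 0.92 [ 0.556 -0.288  0.02 ]
[81.0, 367.9, 156.0, 398.5] 0.61 [ 0.451 -0.193  0.02 ]
[219.8, 289.0, 257.4, 352.2] 0.55 [ 0.504 -0.242  0.02 ]
```

View pics/w15.png

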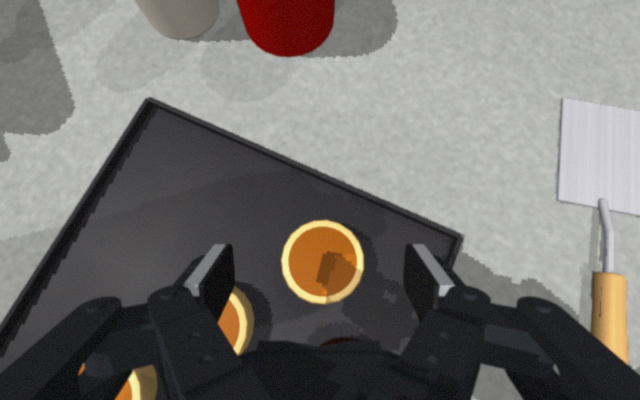

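Request:
{"fn": "arm_command", "kwargs": {
  "moves": [
    [[0.1,0.6,0.02,0.28,0],[0.1,0.6,0.02,0.28,0],[0.1,0.6,0.02,0.28,0],[0.1,0.6,0.02,0.28,0],[0.1,0.55,0.02,0.25,0],[0.1,0,0,0,0]]
  ]
}}

```text
clock: 24.1
position: [0.5293, -0.292, 0.073]
ee_rot: [0.851, 0.116, -0.509, 0.06]
ft_force: [-0.4, 0.1, -0.7]
grip_width: 0.902
```

```bash
python3 -c "
from h import *
status(); save('w16.png',manip.camera('wrist'));go('gr',(.560,-.289,.017),.062)
"
```

```text
t 24.10 pos [ 0.5293 -0.292   0.073 ] grasp [ 0.5539 -0.2846  0.0255] lean 28.4 az 16.7 jawaz -75.0 jawz -0.016 F [-0.4  0.1 -0.7] w 0.902
q [ 0.35  0.43  0.28  1.97 -0.94  0.63  0.02]
gr units to [ 0.532 -0.297  0.072] [0.12 0.2  0.04]
```

View pics/w16.png

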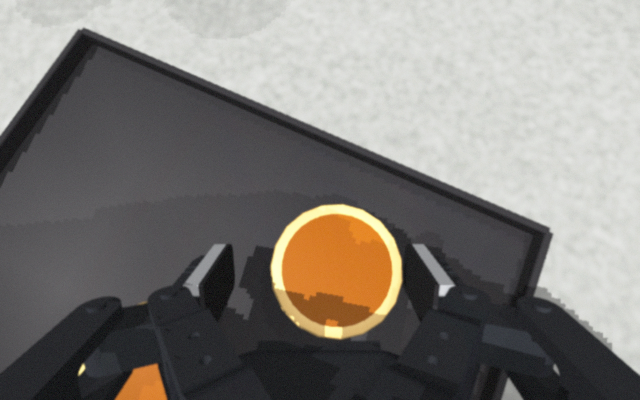

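Request:
{"fn": "arm_command", "kwargs": {
  "moves": [
    [[0.1,0,0.22,0,0],[0.1,0,0,0,0],[1,0,0,0,0],[1,0,0,0,0],[1,0,0,0,0],[1,0,0,0,0]]
  ],
  "force": 35
}}

```text
clock: 24.65
position: [0.5323, -0.3001, 0.0772]
ee_rot: [0.852, 0.114, -0.507, 0.061]
ft_force: [-1.4, -0.0, 5.2]
grip_width: 0.663
```

Request:
{"fn": "arm_command", "kwargs": {
  "moves": [
    [[1,-0.5,0,-0.28,0],[1,-0.85,0,-0.46,0],[1,-0.85,0,-0.46,0],[1,-0.85,0,-0.46,0],[1,-0.85,0,-0.46,0],[1,0,0,0,0]]
  ]
}}

```text
clock: 25.15
position: [0.5339, -0.3025, 0.1927]
ee_rot: [0.854, 0.113, -0.504, 0.062]
ft_force: [0.8, -1.2, -0.3]
grip_width: 0.663
```

```bash
python3 -c "
from h import *
status(); save('w17.png',manip.camera('wrist'))
togo(tcp_for(slot(-.083,.14,-.18),.062)); 
"
```

```text
t 25.15 pos [ 0.5339 -0.3025  0.1927] grasp [ 0.559  -0.2954  0.1455] lean 28.9 az 15.6 jawaz -75.2 jawz -0.008 F [ 0.8 -1.2 -0.3] w 0.663
q [ 0.26  0.26  0.39  1.9  -0.71  0.8  -0.23]
units to [0.39  0.149 0.194] [ -0.43 -18.89   0.8 ]
```

View pics/w17.png

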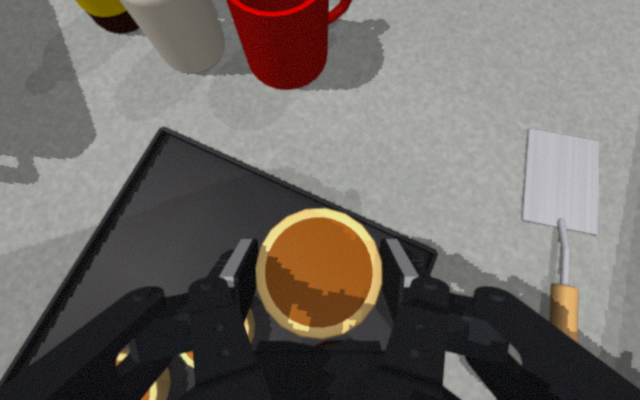

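Request:
{"fn": "arm_command", "kwargs": {
  "moves": [
    [[1,0,-0.6,0.1,0],[1,-0.1,-1,0.2,0],[1,-0.1,-1,0.2,0],[1,-0.1,-1,0.2,0],[1,-0.1,-1,0.1,0],[1,0,-1,0,0],[1,0,-1,0,0],[1,0,-1,0,0],[1,0,-1,0,0],[1,0,-1,0,0],[1,0,-1,0,0],[1,0,-1,0,0]]
  ]
}}

```text
clock: 26.2
position: [0.4353, -0.0253, 0.1892]
ee_rot: [0.852, 0.114, -0.507, 0.061]
ft_force: [0.5, -0.6, 0.7]
grip_width: 0.662
```

Request:
{"fn": "arm_command", "kwargs": {
  "moves": [
    [[1,0,-1,0,0],[1,0,-1,0,0],[1,0,-1,0,0],[1,0,-1,0,0],[1,0,-1,0,0],[1,0,-1,0,0],[1,0,-1,0,0],[1,0,0,0,0]]
  ]
}}

```text
clock: 26.87
position: [0.3902, 0.1461, 0.1919]
ee_rot: [0.852, 0.116, -0.507, 0.062]
ft_force: [0.0, 0.1, -0.3]
grip_width: 0.661
```

```bash
python3 -c "
from h import *
status(); save('w18.png',manip.camera('wrist'));i=manip.camera_info('wrist')
for d in manip.regions_of('cake_1','wrist'):
  r,c=np.nonzero(d['mask']); p=atz(i,(r.mean(),c.mean()),.093); print(d['rect'],round(d['confidence'],2),np.round(p,3), np.round(R.from_euler('z',-GR[2]).as_matrix()@(p-[GR[0],GR[1],0]),3))
togo(tcp_for(slot(-.084,.118,-.052),.062)); togo(tcp_for(slot(-.084,.093,-.052),.062))
"
```

```text
t 26.87 pos [0.3902 0.1461 0.1919] grasp [0.415  0.1534 0.1445] lean 28.6 az 16.4 jawaz -74.9 jawz -0.012 F [ 0.   0.1 -0.3] w 0.661
q [ 0.07 -0.3  -0.54  2.4  -0.12  0.51 -1.71]
[255.7, 207.6, 382.9, 340.4] 0.94 [0.415 0.153 0.093] [-0.185 -0.086  0.093]
[164.1, 27.8, 249.6, 116.4] 0.82 [0.524 0.26  0.093] [-0.058 -0.002  0.093]
[41.4, 20.5, 140.5, 103.5] 0.74 [0.508 0.34  0.093] [-0.057  0.079  0.093]
units to [0.516 0.172 0.172] [ 3.13  0.16 -4.16]
units to [0.516 0.172 0.147] [ 4.01  0.17 -3.69]
```

View pics/w18.png

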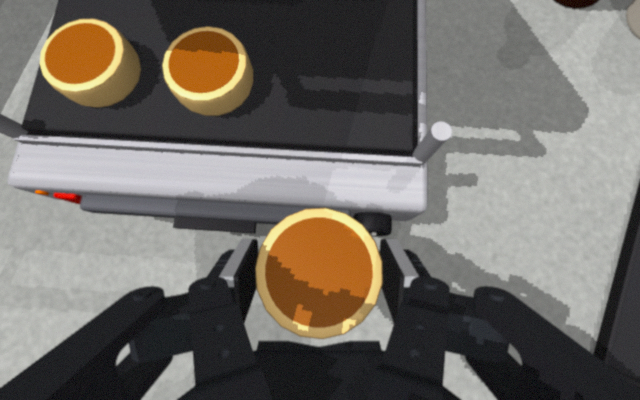

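Request:
{"fn": "arm_command", "kwargs": {
  "moves": [
    [[1,0.63,0.03,-0.82,0],[1,0.63,0.03,-0.82,0],[1,0.63,0.03,-0.82,0],[1,0.63,0.03,-0.82,0],[1,0.62,0.02,-0.82,0],[1,0,0,0,0]]
  ]
}}

```text
clock: 27.47
position: [0.5187, 0.171, 0.1706]
ee_rot: [0.852, 0.114, -0.508, 0.059]
ft_force: [-1.6, -0.2, 0.2]
grip_width: 0.659
```

```bash
python3 -c "
from h import *
status(); togo(tcp_for(slot(-.083,.095,-.054),.062)); save('w19.png',manip.camera('wrist'))
"
```

```text
t 27.47 pos [0.5187 0.171  0.1706] grasp [0.5435 0.1782 0.1231] lean 28.5 az 16.2 jawaz -75.3 jawz -0.014 F [-1.6 -0.2  0.2] w 0.659
q [ 0.17  0.1  -0.62  2.14  0.3   0.45 -2.  ]
units to [0.514 0.173 0.149] [ 0.67 -0.11  0.54]
```

View pics/w19.png

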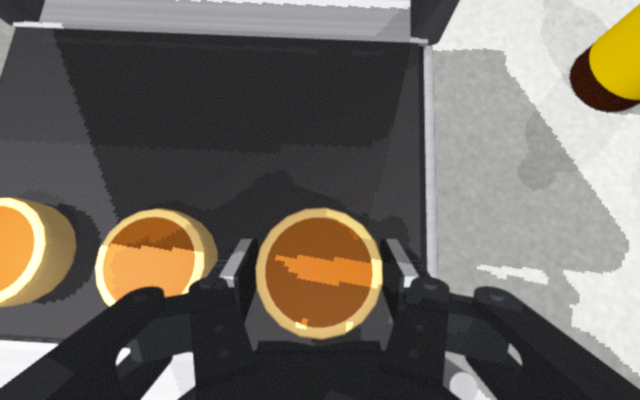

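Request:
{"fn": "arm_command", "kwargs": {
  "moves": [
    [[1,0.25,-0.06,0.2,0],[1,0.25,-0.06,0.2,0],[1,0.15,-0.05,0.1,0],[1,0,0,0,0]]
  ]
}}

```text
clock: 27.85
position: [0.5101, 0.1748, 0.1505]
ee_rot: [0.851, 0.114, -0.508, 0.061]
ft_force: [-0.4, 0.2, -0.8]
grip_width: 0.659
```

```bash
python3 -c "
from h import *
status(); togo(tcp_for(slot(-.082,.095,-.054),.062)); save('w20.png',manip.camera('wrist'))
"
```

```text
t 27.85 pos [0.5101 0.1748 0.1505] grasp [0.5348 0.1819 0.1031] lean 28.4 az 16.1 jawaz -75.2 jawz -0.012 F [-0.4  0.2 -0.8] w 0.659
q [ 0.14  0.12 -0.61  2.17  0.39  0.41 -2.09]
units to [0.514 0.174 0.15 ] [ 0.1   0.07 -0.11]
```

View pics/w20.png

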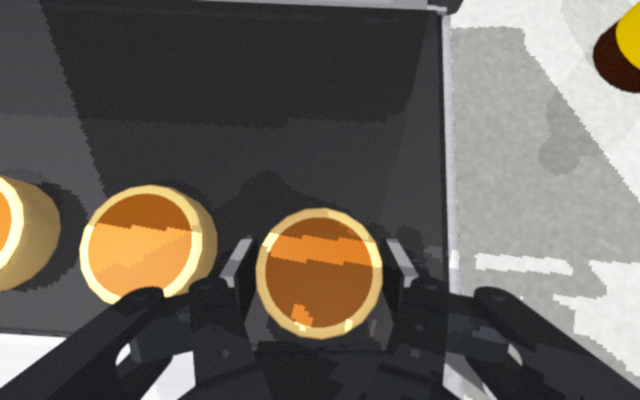

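Lowering in 1–2 mm steps until it touches.

Request:
{"fn": "arm_command", "kwargs": {
  "moves": [
    [[1,0.07,0.02,0,0],[1,0.05,0.02,0,0],[1,0,0,0,0]]
  ]
}}

```text
clock: 28.15
position: [0.5132, 0.1748, 0.1494]
ee_rot: [0.852, 0.114, -0.507, 0.061]
ft_force: [0.4, 0.5, -0.9]
grip_width: 0.661
```

Request:
{"fn": "arm_command", "kwargs": {
  "moves": [
    [[1,0.04,0,0.02,0],[1,0.04,0,0.02,0],[1,0,0,0,0]]
  ]
}}

```text
clock: 28.4
position: [0.5144, 0.1756, 0.1491]
ee_rot: [0.853, 0.114, -0.505, 0.061]
ft_force: [-6.3, -3.3, 14.4]
grip_width: 0.661
```

Request:
{"fn": "arm_command", "kwargs": {
  "moves": [
    [[0.3,0,0,0,0],[0.27,0,0,0,0],[0.27,0,0,0,0],[0.27,-0.3,0,0,0],[0.27,-0.7,0,0,0],[0.27,-1,0,0,0],[0.27,-1,0,0,0],[0.27,-1,0,0,0],[0.27,-1,0,0,0]]
  ]
}}

```text
clock: 29.15
position: [0.4547, 0.1585, 0.2575]
ee_rot: [0.852, 0.115, -0.507, 0.061]
ft_force: [0.1, -0.6, -0.2]
grip_width: 0.731
```

```bash
python3 -c "
from h import *
status(); save('w21.png',manip.camera('wrist'));i=manip.camera_info('wrist')
for d in manip.regions_of('cake_1','wrist'):
  r,c=np.nonzero(d['mask']); p=atz(i,(r.mean(),c.mean()),.093); print(d['rect'],round(d['confidence'],2), np.round(R.from_euler('z',-GR[2]).as_matrix()@(p-[GR[0],GR[1],0]),3))
print([(np.round(d['pixel'],1),round(d['confidence'],2)) for d in manip.pinpoint('handle','wrist')])
save('t21.png',manip.camera('scene'))
"
```

```text
t 29.15 pos [0.4547 0.1585 0.2575] grasp [0.4795 0.1658 0.2101] lean 28.6 az 16.3 jawaz -75.1 jawz -0.013 F [ 0.1 -0.6 -0.2] w 0.731
q [ 0.2  -0.22 -0.6   2.18 -0.1   0.64 -1.67]
[188.8, 150.3, 259.3, 221.0] 0.96 [-0.053  0.003  0.093]
[87.2, 147.5, 168.1, 213.4] 0.94 [-0.052  0.086  0.093]
[(array([ 71.3, 535.3]), 0.18)]
```

View pics/w21.png

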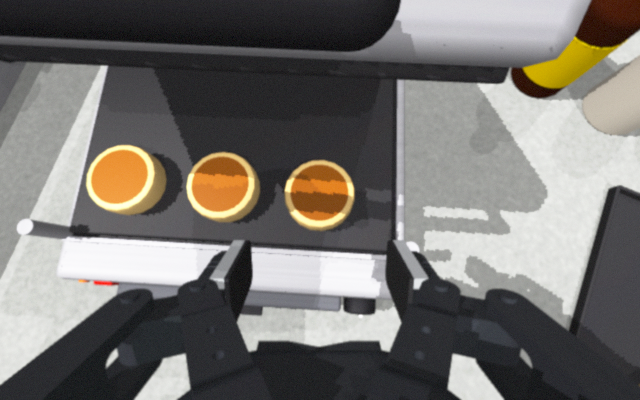

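View pics/t21.png

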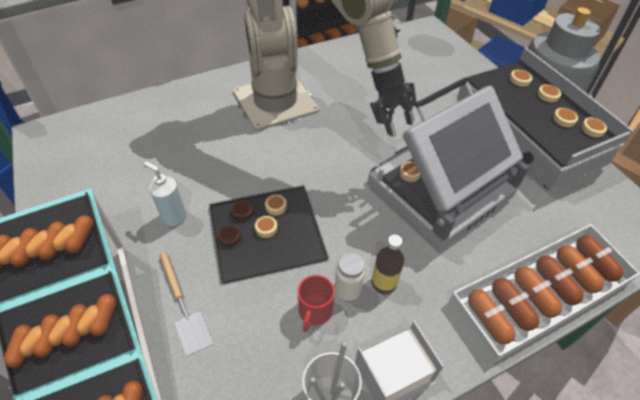

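All three cakes lie flat on the plate, at pixels (127,180), (223,187) and (320,195). Next I'll back off and turn the tool a quarter turn for the handle.

Request:
{"fn": "arm_command", "kwargs": {
  "moves": [
    [[0.3,-0.9,0,0,0],[0.4,-1,0,0,-7.16],[0.5,-1,0,0,-7.16],[0.5,-1,0,0,-7.16],[0.5,-1,0,0,-7.16],[0.5,-1,0,0,-7.16],[0.5,0,0,0,-7.16],[0.5,0,0,0,-7.16],[0.5,0,0,0,-7.16],[0.5,0,0,0,-7.16],[0.5,0,0,0,-7.16],[0.5,0,0,0,-7.16]]
  ]
}}

```text
clock: 30.35
position: [0.3881, 0.1388, 0.3847]
ee_rot: [0.618, 0.412, -0.319, 0.589]
ft_force: [0.8, 0.1, 1.0]
grip_width: 0.502
```

Request:
{"fn": "arm_command", "kwargs": {
  "moves": [
    [[0.5,0,0,0,-7.16],[0.5,0,0,0,0]]
  ]
}}

```text
clock: 30.52
position: [0.388, 0.139, 0.3847]
ee_rot: [0.58, 0.431, -0.293, 0.627]
ft_force: [0.4, 1.1, 0.8]
grip_width: 0.501
```

```bash
python3 -c "
from h import *
status(); print(np.round(axes()[1],3));save('w22.png',manip.camera('wrist'));i=manip.camera_info('wrist')
w,hb=grillpts(GR); h=w(hb(0)); print(h)
go('pre',h,.134); go('gr',h,.054)
print(np.round(proj(i,[w(hb(-.085)),h,w(hb(.085))])))
print([(np.round(d['pixel'],1),round(d['confidence'],2)) for d in manip.pinpoint('handle','wrist')])
"
```

```text
t 30.52 pos [0.388  0.139  0.3847] grasp [0.4127 0.1461 0.3372] lean 28.4 az 16.1 jawaz 10.3 jawz 0.474 F [0.4 1.1 0.8] w 0.501
q [-0.24 -0.47 -0.2   2.11 -0.02  1.   -0.24]
[[ 0.457  0.866  0.201]
 [ 0.132  0.157 -0.979]
 [-0.879  0.474 -0.043]]
[0.50538602 0.25848434 0.30824753]
pre units to [0.444 0.241 0.426] [ 0.12  3.34 -3.62]
gr units to [0.481 0.251 0.356] [ 3.32  3.34 -3.62]
[[207. 448.]
 [ 70. 458.]
 [-99. 470.]]
[(array([ 78.8, 461.3]), 0.77)]
```

View pics/w22.png

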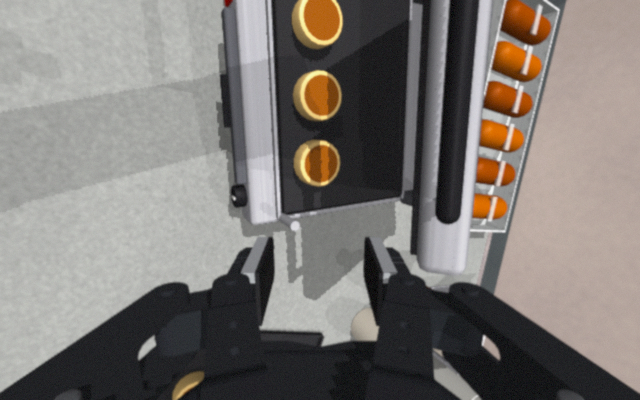

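Request:
{"fn": "arm_command", "kwargs": {
  "moves": [
    [[0.5,0,0.83,-0.9,0],[0.5,0,0.83,-0.9,0],[0.5,0,0.83,-0.9,0],[0.5,0,0.83,-0.9,0],[0.5,0,0,0,0]]
  ]
}}

```text
clock: 31.03
position: [0.4436, 0.2438, 0.4309]
ee_rot: [0.583, 0.43, -0.292, 0.624]
ft_force: [0.1, 0.2, -0.9]
grip_width: 0.499
```

```bash
python3 -c "
from h import *
status(); save('w23.png',manip.camera('wrist'));i=manip.camera_info('wrist')
w,hb=grillpts(GR); h=w(hb(0))
go('pre',h,.134); go('gr',h,.054)
print(np.round(proj(i,[w(hb(-.085)),h,w(hb(.085))])))
print([(np.round(d['pixel'],1),round(d['confidence'],2)) for d in manip.pinpoint('handle','wrist')])
"
```

```text
t 31.03 pos [0.4436 0.2438 0.4309] grasp [0.4684 0.2512 0.3835] lean 28.6 az 16.6 jawaz 9.7 jawz 0.477 F [ 0.1  0.2 -0.9] w 0.499
q [-0.23 -0.24 -0.37  1.85  0.08  1.04 -0.46]
pre units to [0.444 0.24  0.426] [ 0.15 -0.04  0.06]
gr units to [0.481 0.251 0.356] [ 3.35 -0.04  0.06]
[[327. 320.]
 [216. 317.]
 [ 83. 314.]]
[(array([222.3, 314.6]), 0.96)]
```

View pics/w23.png

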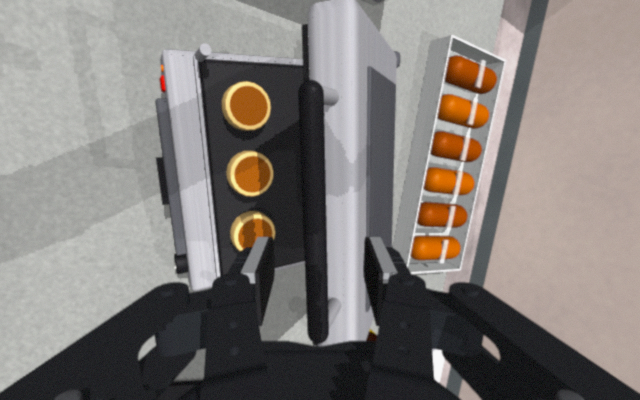

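Request:
{"fn": "arm_command", "kwargs": {
  "moves": [
    [[0.5,0.8,0,0.02,0],[0.5,0.8,0,0.02,0],[0.5,0.8,0,0,0],[0.5,0.5,0,0,0],[0.5,0.3,0,0,0],[0.5,0,0,0,0]]
  ]
}}

```text
clock: 31.63
position: [0.4791, 0.2484, 0.358]
ee_rot: [0.582, 0.43, -0.295, 0.624]
ft_force: [-0.2, -0.2, 0.5]
grip_width: 0.5
```

```bash
python3 -c "
from h import *
status(); save('w24.png',manip.camera('wrist'))
w,hb=grillpts(GR); h=w(hb(0))
go('gr',h,.054)
"
```

```text
t 31.63 pos [0.4791 0.2484 0.358 ] grasp [0.5038 0.2555 0.3105] lean 28.4 az 16.1 jawaz 9.7 jawz 0.474 F [-0.2 -0.2  0.5] w 0.500
q [-0.22 -0.14 -0.39  1.92  0.14  0.88 -0.5 ]
gr units to [0.481 0.251 0.356] [ 0.17  0.   -0.08]
```

View pics/w24.png

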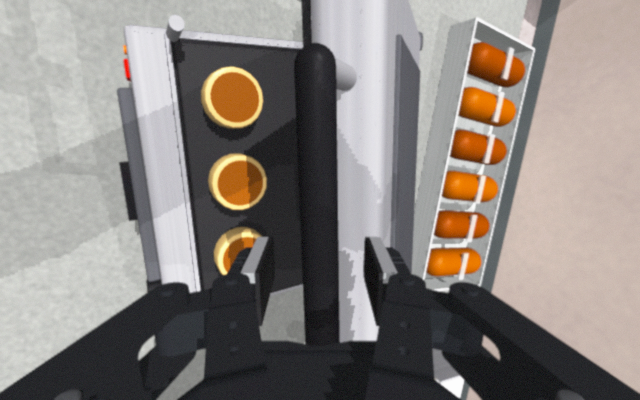

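Request:
{"fn": "arm_command", "kwargs": {
  "moves": [
    [[1,0.15,0,0,0],[1,0,0,0,0],[1,0,0,0,0],[1,0,0,0,0],[1,0,0,0,0],[1,0,0,0,0]]
  ],
  "force": 60
}}

```text
clock: 32.18
position: [0.4805, 0.2497, 0.3569]
ee_rot: [0.582, 0.429, -0.293, 0.625]
ft_force: [-5.5, -2.7, 3.0]
grip_width: 0.163
```

```bash
cat >> h.py <<'E'
def hp(th):
    w,hb=grillpts((GR[0],GR[1],GR[2],th)); return w(hb(0))
E
python3 -c "
from h import *
status(); o,M=axes()
P=o['position']; b=P+.058*M[:,0]; print('bar est',hp(.717),'pinch',b)
# step list
ths=[.717,.65,.58,.51,.44,.37,.30,.23,.16,.10,.05,0]
for a,c in zip(ths,ths[1:]): print(a,c,np.round(M.T@(hp(c)-hp(a))/.025,2))
print(hp(0)-hp(.717))
"
```

```text
t 32.18 pos [0.4805 0.2497 0.3569] grasp [0.5053 0.2568 0.3095] lean 28.6 az 16.2 jawaz 9.9 jawz 0.476 F [-5.5 -2.7  3. ] w 0.163
q [-0.22 -0.13 -0.39  1.92  0.14  0.88 -0.5 ]
bar est [0.50538602 0.25848434 0.30824753] pinch [0.50712399 0.25738012 0.30595541]
0.717 0.65 [ 0.26 -0.69  0.02]
0.65 0.58 [ 0.32 -0.7   0.03]
0.58 0.51 [ 0.36 -0.68  0.03]
0.51 0.44 [ 0.41 -0.65  0.03]
0.44 0.37 [ 0.45 -0.62  0.03]
0.37 0.3 [ 0.5  -0.59  0.03]
0.3 0.23 [ 0.54 -0.55  0.03]
0.23 0.16 [ 0.57 -0.51  0.03]
0.16 0.1 [ 0.52 -0.41  0.03]
0.1 0.05 [ 0.45 -0.31  0.03]
0.05 0 [ 0.47 -0.29  0.03]
[-0.07290388 -0.01424023 -0.17824753]
```

Request:
{"fn": "arm_command", "kwargs": {
  "moves": [
    [[1,0.05,-0.12,0,0],[1,0.1,-0.27,0.01,0],[1,0.1,-0.28,0.01,0],[1,0.1,-0.24,0.01,0],[1,0.11,-0.24,0.01,0],[1,0.11,-0.24,0.01,0],[1,0.12,-0.23,0.01,0],[1,0.12,-0.23,0.01,0]]
  ]
}}

```text
clock: 32.85
position: [0.4505, 0.2437, 0.3169]
ee_rot: [0.583, 0.429, -0.293, 0.625]
ft_force: [0.0, -0.8, 1.8]
grip_width: 0.164
```

```bash
cat >> h.py <<'E'
P0=np.array([.4805,.2497,.3569])-np.array([.50538602,.25848434,.30824753])
def cov():
    o,M=axes(); p=o['position']-P0
    from scipy.optimize import minimize_scalar
    r=minimize_scalar(lambda t:np.linalg.norm(hp(t)-p),bounds=(-.1,.95),method='bounded'); print('theta %.3f err'%r.x,np.round(M.T@(p-hp(r.x))*1000,1),'mm tool axes'); return r.x
def nxt(ths):
    o,M=axes(); p=o['position']-P0
    for t in ths:
        print(t,np.round(M.T@(hp(t)-p)/.025,2)); p=hp(t)
E
python3 -c "
from h import *
status(); cov(); nxt([.5,.43,.36,.29,.22])
save('s25.png',manip.camera('scene'))
"
```

```text
t 32.85 pos [0.4505 0.2437 0.3169] grasp [0.4753 0.2509 0.2695] lean 28.7 az 16.2 jawaz 9.8 jawz 0.477 F [ 0.  -0.8  1.8] w 0.164
q [-0.23 -0.18 -0.4   2.04  0.14  0.8  -0.53]
theta 0.533 err [0.3 0.2 0.2] mm tool axes
0.5 [ 0.17 -0.33  0.01]
0.43 [ 0.42 -0.65  0.03]
0.36 [ 0.46 -0.62  0.03]
0.29 [ 0.5  -0.58  0.03]
0.22 [ 0.54 -0.55  0.03]
```

View pics/s25.png

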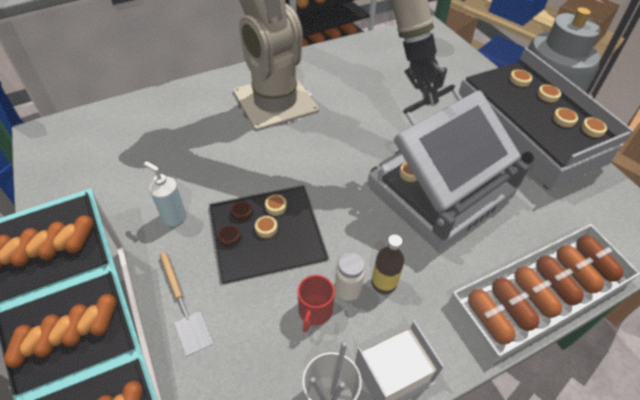

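The cover is following the hand and forces stay near zero, so I'll keep lowering it.

Request:
{"fn": "arm_command", "kwargs": {
  "moves": [
    [[1,0.17,-0.33,0.01,0],[1,0.14,-0.22,0.01,0],[1,0.14,-0.22,0.01,0],[1,0.14,-0.21,0.01,0],[1,0.15,-0.21,0.01,0],[1,0.15,-0.21,0.01,0],[1,0.16,-0.2,0.01,0],[1,0.17,-0.2,0.01,0],[1,0.17,-0.19,0.01,0],[1,0.16,-0.19,0.01,0]]
  ]
}}

```text
clock: 33.73
position: [0.4209, 0.2379, 0.2554]
ee_rot: [0.582, 0.429, -0.294, 0.625]
ft_force: [4.2, -3.1, -0.7]
grip_width: 0.161
```

```bash
python3 -c "
from h import *
status(); cov(); nxt([.25,.2,.15,.1,.05,.02,0])
"
```

```text
t 33.73 pos [0.4209 0.2379 0.2554] grasp [0.4457 0.2451 0.208 ] lean 28.5 az 16.1 jawaz 9.8 jawz 0.475 F [ 4.2 -3.1 -0.7] w 0.161
q [-0.23 -0.19 -0.44  2.18  0.17  0.68 -0.61]
theta 0.284 err [-0.2 -0.2  0.1] mm tool axes
0.25 [ 0.27 -0.26  0.01]
0.2 [ 0.4  -0.38  0.02]
0.15 [ 0.42 -0.36  0.02]
0.1 [ 0.44 -0.34  0.02]
0.05 [ 0.45 -0.31  0.03]
0.02 [ 0.28 -0.18  0.02]
0 [ 0.19 -0.11  0.01]
```

Request:
{"fn": "arm_command", "kwargs": {
  "moves": [
    [[1,0.13,-0.13,0.01,0],[1,0.14,-0.13,0.01,0],[1,0.13,-0.13,0.01,0],[1,0.13,-0.13,0.01,0],[1,0.14,-0.12,0.01,0],[1,0.14,-0.12,0.01,0],[1,0.14,-0.12,0.01,0],[1,0.14,-0.12,0.01,0],[1,0.14,-0.12,0.01,0],[1,0.15,-0.11,0.01,0],[1,0.15,-0.11,0.01,0]]
  ]
}}

```text
clock: 34.65
position: [0.4102, 0.2358, 0.2062]
ee_rot: [0.582, 0.43, -0.293, 0.625]
ft_force: [-3.3, -2.5, 2.4]
grip_width: 0.163
```

```bash
python3 -c "
from h import *
status(); cov(); nxt([.08,.05,.03,.01,0,-.02])
"
```

```text
t 34.65 pos [0.4102 0.2358 0.2062] grasp [0.435  0.243  0.1587] lean 28.6 az 16.2 jawaz 9.8 jawz 0.476 F [-3.3 -2.5  2.4] w 0.163
q [-0.22 -0.14 -0.48  2.26  0.25  0.57 -0.71]
theta 0.101 err [0.1 0.2 0.2] mm tool axes
0.08 [ 0.18 -0.14  0.  ]
0.05 [ 0.27 -0.19  0.02]
0.03 [ 0.18 -0.12  0.01]
0.01 [ 0.19 -0.12  0.01]
0 [ 0.09 -0.06  0.01]
-0.02 [ 0.19 -0.11  0.01]
```

Request:
{"fn": "arm_command", "kwargs": {
  "moves": [
    [[1,0.09,-0.07,0,0],[1,0.09,-0.07,0,0],[1,0.09,-0.06,0.01,0],[1,0.09,-0.07,0,0],[1,0.09,-0.06,0.01,0],[1,0.09,-0.06,0,0],[1,0.09,-0.06,0.01,0],[1,0.06,-0.04,0,0],[1,0,0,0,0]]
  ]
}}

```text
clock: 35.4
position: [0.4081, 0.2355, 0.1854]
ee_rot: [0.582, 0.429, -0.293, 0.625]
ft_force: [8.7, 2.1, -7.7]
grip_width: 0.164
```

```bash
python3 -c "
from h import *
status(); cov(); nxt([.01,0,-.02])
"
```

```text
t 35.40 pos [0.4081 0.2355 0.1854] grasp [0.4329 0.2427 0.138 ] lean 28.6 az 16.2 jawaz 9.8 jawz 0.476 F [ 8.7  2.1 -7.7] w 0.164
q [-0.21 -0.11 -0.5   2.29  0.31  0.52 -0.77]
theta 0.025 err [0.1 0.1 0.1] mm tool axes
0.01 [ 0.13 -0.09  0.  ]
0 [ 0.09 -0.06  0.01]
-0.02 [ 0.19 -0.11  0.01]
```

Request:
{"fn": "arm_command", "kwargs": {
  "moves": [
    [[1,0.05,-0.03,0,0],[1,0.05,-0.03,0,0],[1,0.04,-0.03,0,0],[1,0.04,-0.03,0,0],[1,0,0,0,0]]
  ]
}}

```text
clock: 35.82
position: [0.4078, 0.2355, 0.1804]
ee_rot: [0.582, 0.429, -0.293, 0.625]
ft_force: [8.4, 0.0, -3.9]
grip_width: 0.163
```

```bash
python3 -c "
from h import *
status(); cov()
"
```

```text
t 35.82 pos [0.4078 0.2355 0.1804] grasp [0.4327 0.2427 0.133 ] lean 28.6 az 16.2 jawaz 9.8 jawz 0.477 F [ 8.4  0.  -3.9] w 0.163
q [-0.21 -0.11 -0.51  2.29  0.32  0.51 -0.79]
theta 0.007 err [0.1 0.1 0. ] mm tool axes
```

Request:
{"fn": "arm_command", "kwargs": {
  "moves": [
    [[1,0.04,-0.03,0,0],[1,0.04,-0.02,0,0],[1,0.04,-0.03,0,0],[1,0,0,0,0]]
  ]
}}

```text
clock: 36.15
position: [0.4079, 0.2357, 0.1787]
ee_rot: [0.583, 0.428, -0.293, 0.626]
ft_force: [-12.9, -11.5, 26.7]
grip_width: 0.164
```

```bash
python3 -c "
from h import *
status(); cov(); save('s26.png',manip.camera('scene'));save('t26.png',manip.camera('top'))
"
```

```text
t 36.15 pos [0.4079 0.2357 0.1787] grasp [0.4328 0.2429 0.1313] lean 28.7 az 16.0 jawaz 9.8 jawz 0.479 F [-12.9 -11.5  26.7] w 0.164
q [-0.21 -0.1  -0.51  2.29  0.34  0.5  -0.8 ]
theta 0.000 err [ 0.2  0.3 -0.2] mm tool axes
```

View pics/s26.png

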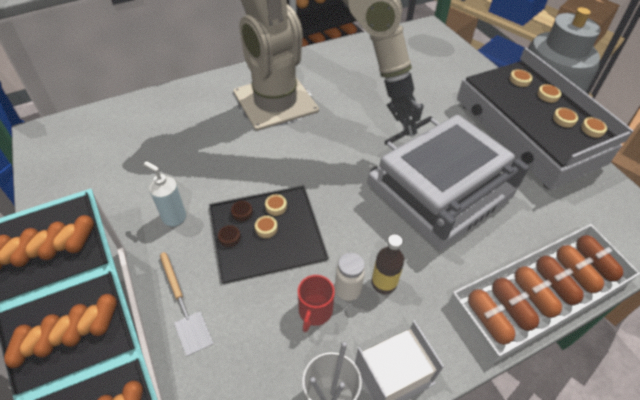

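Request:
{"fn": "arm_command", "kwargs": {
  "moves": [
    [[0.75,0,0,0,0],[0.7,0,0,0,0],[0.7,0,0,0,0],[0.7,0,0,0,0]]
  ]
}}

```text
clock: 36.58
position: [0.4067, 0.2356, 0.1763]
ee_rot: [0.582, 0.43, -0.294, 0.625]
ft_force: [1.4, -0.3, 0.2]
grip_width: 0.305
```

```bash
python3 -c "
from h import *
status(); save('w27.png',manip.camera('wrist'))
"
```

```text
t 36.58 pos [0.4067 0.2356 0.1763] grasp [0.4315 0.2428 0.1289] lean 28.5 az 16.2 jawaz 9.8 jawz 0.475 F [ 1.4 -0.3  0.2] w 0.305
q [-0.21 -0.1  -0.51  2.3   0.34  0.5  -0.8 ]
```

View pics/w27.png

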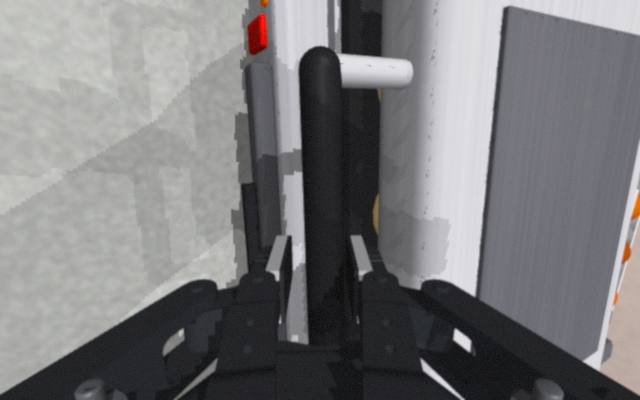

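The grip is free of the bar on both sides and the measured force is near zero. I'll retreat straight back along the tool axis.

Request:
{"fn": "arm_command", "kwargs": {
  "moves": [
    [[0.7,-0.3,0,0,0],[0.7,-0.7,0,0,0],[0.7,-0.8,0,0,0],[0.7,-1,0,0,0],[0.7,-1,0,0,0],[0.7,-1,0,0,0],[0.7,-1,0,0,0],[0.7,-1,0,0,0],[0.7,0,0,0,0],[0.7,0,0,0,0]]
  ]
}}

```text
clock: 37.47
position: [0.329, 0.2134, 0.3262]
ee_rot: [0.582, 0.43, -0.293, 0.625]
ft_force: [0.4, -0.5, 0.0]
grip_width: 0.305
```

```bash
python3 -c "
from h import *
status(); save('w28.png',manip.camera('wrist'));save('s28.png',manip.camera('scene'));t=manip.camera('top');save('t28.png',t)
i=manip.camera_info('top')
w,hb=grillpts((GR[0],GR[1],GR[2],0.0))
im=t[:,:,::-1].copy(); q=proj(i,[w(hb(.085)),w(hb(-.085))])
cv2.line(im,tuple(int(v) for v in q[0][::-1]),tuple(int(v) for v in q[1][::-1]),(0,0,255),1)
cv2.imwrite('pics/t28z.png',cv2.resize(im[110:290,60:280],None,fx=3,fy=3))
for c in('top','scene'):
  i=manip.camera_info(c)
  for k in ('cake_1','cocoa_1'):
    print(c,k,[np.round(atz(i,d['pixel'],.015)[:2],3).tolist() for d in manip.pinpoint(k,c) if d['confidence']>.5])
"
```

```text
t 37.47 pos [0.329  0.2134 0.3262] grasp [0.3538 0.2206 0.2788] lean 28.6 az 16.3 jawaz 9.9 jawz 0.476 F [ 0.4 -0.5  0. ] w 0.305
q [-0.36 -0.5  -0.36  2.23  0.04  0.92 -0.56]
top cake_1 [[0.438, -0.183], [0.739, 0.338]]
top cocoa_1 [[0.49, -0.321], [0.418, -0.264], [0.739, 0.332]]
scene cake_1 [[0.5, -0.231], [0.445, -0.178]]
scene cocoa_1 [[0.416, -0.269], [0.492, -0.324]]
```

View pics/t28z.png

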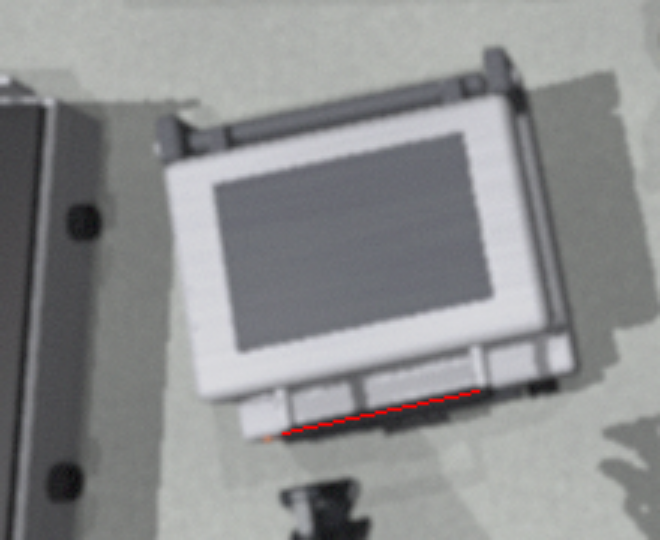

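View pics/s28.png

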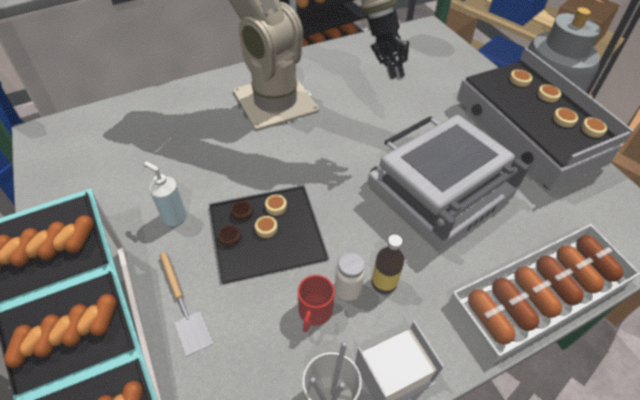

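View pics/w28.png

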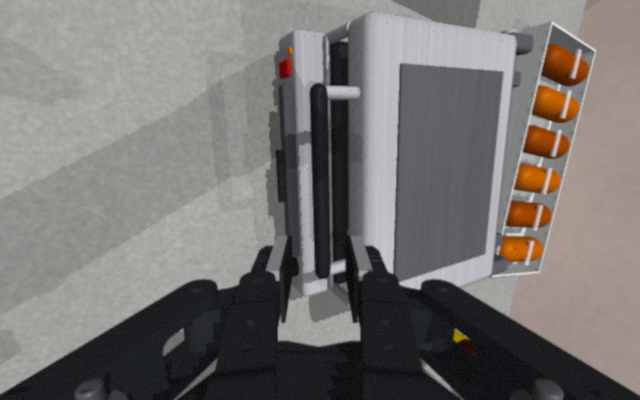

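The cover is closed and its handle lies on the predicted closed line. The pan still holds two pale cakes and two cocoa cakes, and the bystanders look unmoved. The arm is clear, so I'm handing in.

```bash
python3 -c "
from h import *
print(manip.hand_in())"
```

```text
the job is handed in; nothing more can be done
None
```

The order is done and handed in at about 38 s on the robot's clock, against the 72 s limit. Three pale cakes lie flat and side by side on the grill's lower plate, and the cover is closed on its stops and let go.

**What I did**
- **Leaning the tool:** moves could only turn the tool about its own axis. I got the roughly 29° lean by driving the arm against its reach and joint limits, and the lean then held for the rest of the job.
- **Cakes:** I took three pale cakes, the left one of the middle row and both of the far row. Each went down to a light contact of about 2 to 14 N before release.
- **Change of plan:** I skipped the front-left cake because the elbow joint was close to its limit there, and took the far-right one instead.
- **Cover:** I held the handle all the way down until the stops pushed back with about 27 N, then let go and backed away.

**What the last checks showed**
- **Cover:** the hinge angle worked out from the arm's position was 0.000 rad at contact. After release, the handle sits on or within a few millimetres of the closed-position line in the top picture.
- **Pan:** two pale cakes and both cocoa cakes are at their starting positions within the measuring error. The top view's detector reported only one of the pale cakes and mislabelled the grill as another, but the scene view shows both.
- **Bystanders:** they look unmoved; I checked these by eye only.
- **Not checked:** the cakes could not be seen once the cover was shut. My last views of them, before and during closing, show all three flat.
- **Close call:** the last joint reached its 2.6 rad range limit while I placed the first cake. I saw no reading beyond it.

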